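Load the sprung slat stand over its hidden bearer

TASK

Draw the lock pin of the slat stand, park it upright in the side notch next to its bore with its collar down on the lug, and push the cover fully back. Then press along the bare slats with shut fingers to find where a solid bearer backs them, and lay every steel parallel flat on the backed slats, lengthwise along the slats and centred on them from front to back, so that no slat sags under it and none lies on another.

Things in the scene. Friction and masses are not known exactly. Their poses are not given: they have to be found in the camera images.
- stand: fixed low grey steel bench stand. Origin on the bench under the middle of its slat floor; x from its front (robot side) to its back, y along its length, z up. Floor: 7 sprung slats side by side in y (350 mm in all), 118 mm in x, tops 50 mm high; front and back edges 49 mm. Rails 66 mm high at y = +-187 mm carry the cover, back to x = 196 mm. Lock lug at the -y end.
- bore (a point): centre of the mouth of the bore (13 mm square, upright, through) in the top of the dark steel lug, 60 mm above the bench; the lug spans x -115 to -5, y -243 to -197 mm of the stand. While the cover is shut its tongue (5 mm plate with a like hole, top 71 mm high) lies over the bore.
- notch (a point): where the pin's axis belongs when parked, at the lug's top face, 60 mm above the bench: an upright notch 13 mm wide in x through the lug's full height, open above and to the -y side; its inner end is 10 mm to +y of this point, the lug's outer face 18 mm to -y
- pin: loose lock pin, 80 g: steel shank 10 mm thick, 55 mm long; on it a collar 24 mm across, 5 mm high; then a black round head 20 mm across, 34 mm high. Origin at the shank's tip, z up along it (head z = 60 to 94 mm). Starts in the bore, collar on the cover's tongue, origin 16 mm above the bench, locking the cover; parked with its collar on the lug the origin is 5 mm high.
- cover (a joint): travel (m) of the flat aluminium cover plate (132 x 394 x 5 mm, top 71 mm above the bench) towards the stand's +x: 0 shut over the slats, 0.14 fully back at its stop with the slats bare. Friction about 3 N; it stays where it is left.
- cover_knob (a point): the middle of the grip of the cover's upright round black knob (24 mm across, grip 26 mm high, its top 12 mm above this point, 112 mm above the bench), in the middle of the plate; moves with the cover
- slat_0_top (a point): centre of the top of slat 0, which is 118 x 49 mm (x, y of the stand; 50 mm pitch, 0 at the -y end, 6 at the +y end); sinks with it. One hidden solid bearer, 110 mm long in y, stands under 3 or 4 neighbouring slats, anywhere along the floor. A slat over it gives under 2 mm at 5 to 8 N; any other sinks softly (0.2 N per mm) to its stop at 12 mm, under 3 N.
- slat_1_top (a point): centre of the top of slat 1, which is 118 x 49 mm (x, y of the stand; 50 mm pitch, 0 at the -y end, 6 at the +y end); sinks with it. One hidden solid bearer, 110 mm long in y, stands under 3 or 4 neighbouring slats, anywhere along the floor. A slat over it gives under 2 mm at 5 to 8 N; any other sinks softly (0.2 N per mm) to its stop at 12 mm, under 3 N.
- slat_2_top (a point): centre of the top of slat 2, which is 118 x 49 mm (x, y of the stand; 50 mm pitch, 0 at the -y end, 6 at the +y end); sinks with it. One hidden solid bearer, 110 mm long in y, stands under 3 or 4 neighbouring slats, anywhere along the floor. A slat over it gives under 2 mm at 5 to 8 N; any other sinks softly (0.2 N per mm) to its stop at 12 mm, under 3 N.
- slat_3_top (a point): centre of the top of slat 3, which is 118 x 49 mm (x, y of the stand; 50 mm pitch, 0 at the -y end, 6 at the +y end); sinks with it. One hidden solid bearer, 110 mm long in y, stands under 3 or 4 neighbouring slats, anywhere along the floor. A slat over it gives under 2 mm at 5 to 8 N; any other sinks softly (0.2 N per mm) to its stop at 12 mm, under 3 N.
- slat_4_top (a point): centre of the top of slat 4, which is 118 x 49 mm (x, y of the stand; 50 mm pitch, 0 at the -y end, 6 at the +y end); sinks with it. One hidden solid bearer, 110 mm long in y, stands under 3 or 4 neighbouring slats, anywhere along the floor. A slat over it gives under 2 mm at 5 to 8 N; any other sinks softly (0.2 N per mm) to its stop at 12 mm, under 3 N.
- slat_5_top (a point): centre of the top of slat 5, which is 118 x 49 mm (x, y of the stand; 50 mm pitch, 0 at the -y end, 6 at the +y end); sinks with it. One hidden solid bearer, 110 mm long in y, stands under 3 or 4 neighbouring slats, anywhere along the floor. A slat over it gives under 2 mm at 5 to 8 N; any other sinks softly (0.2 N per mm) to its stop at 12 mm, under 3 N.
- slat_6_top (a point): centre of the top of slat 6, which is 118 x 49 mm (x, y of the stand; 50 mm pitch, 0 at the -y end, 6 at the +y end); sinks with it. One hidden solid bearer, 110 mm long in y, stands under 3 or 4 neighbouring slats, anywhere along the floor. A slat over it gives under 2 mm at 5 to 8 N; any other sinks softly (0.2 N per mm) to its stop at 12 mm, under 3 N.
- parallel_a: loose ground steel parallel, a plain flat bar 110 x 26 x 12 mm, about 0.45 kg. Origin at the centre of its underside, x along its length, z up. All parallels are alike; two or three of the four are present, lying flat on the bench left and right of the stand
- parallel_b: loose ground steel parallel, a plain flat bar 110 x 26 x 12 mm, about 0.45 kg. Origin at the centre of its underside, x along its length, z up. All parallels are alike; two or three of the four are present, lying flat on the bench left and right of the stand
- parallel_c: loose ground steel parallel, a plain flat bar 110 x 26 x 12 mm, about 0.45 kg. Origin at the centre of its underside, x along its length, z up. All parallels are alike; two or three of the four are present, lying flat on the bench left and right of the stand
- parallel_d: loose ground steel parallel, a plain flat bar 110 x 26 x 12 mm, about 0.45 kg. Origin at the centre of its underside, x along its length, z up. All parallels are alike; two or three of the four are present, lying flat on the bench left and right of the stand
There are look-alikes about, which are no part of the job. Leave any green look-alike of the parallel_a alone. Leave any purple look-alike of the parallel_b alone.

How it is judged:
On the way, in this order (a step that is already met when the one before it is completed fails the run):
1. the pin stands parked in the side notch, let go, with the cover still shut (horizontal distance between pin and notch below 0.011 m and z of pin in the frame of stand between 0 and 0.01 m and angle between pin's own z axis and vertical below 0.15 rad and contact force between the fingers and pin below 0.5 N and value of joint cover below 0.02 m), for 0.2 s.
2. the cover is pushed back (value of joint cover above 0.12 m), for 0.2 s.
3. the fingers press on the bare slats with over 3 N and no slat sinks 3 mm: the bearer is found (contact force between the fingers and stand above 3 N and x of the grasp point in the frame of stand between -0.055 and 0.055 m and y of the grasp point in the frame of stand between -0.175 and 0.175 m and z of the grasp point in the frame of stand below 0.1 m and z of each of slat_0_top, slat_1_top, slat_2_top, slat_3_top, slat_4_top, slat_5_top, slat_6_top in the frame of stand above 0.047 m), for 0.2 s.
At the end, for the whole second after the job is handed in: Pin upright in the notch (within 11 mm, collar down on the lug), cover back over 0.12 m, every parallel at rest on the slats: centre within 30 mm of their middle line, flat, along the stand's x within 0.25 rad, underside 47 to 54 mm above the bench (no slat sagging 3 mm, none stacked) (horizontal distance between pin and notch below 0.011 m and z of pin in the frame of stand between 0 and 0.01 m and angle between pin's own z axis and vertical below 0.15 rad and value of joint cover above 0.12 m and x of parallel_a in the frame of stand between -0.03 and 0.03 m and y of parallel_a in the frame of stand between -0.165 and 0.165 m and z of parallel_a in the frame of stand between 0.047 and 0.054 m and angle between each of parallel_a, parallel_b, parallel_c, parallel_d's own z axis and vertical below 0.06 rad and angle between the x axis of each of parallel_a, parallel_b, parallel_c, parallel_d and the x axis of stand, either way round below 0.25 rad and linear speed of each of parallel_a, parallel_b, parallel_c, parallel_d below 0.01 m/s and x of parallel_b in the frame of stand between -0.03 and 0.03 m and y of parallel_b in the frame of stand between -0.165 and 0.165 m and z of parallel_b in the frame of stand between 0.047 and 0.054 m and x of parallel_c in the frame of stand between -0.03 and 0.03 m and y of parallel_c in the frame of stand between -0.165 and 0.165 m and z of parallel_c in the frame of stand between 0.047 and 0.054 m and x of parallel_d in the frame of stand between -0.03 and 0.03 m and y of parallel_d in the frame of stand between -0.165 and 0.165 m and z of parallel_d in the frame of stand between 0.047 and 0.054 m); the robot touches nothing.
Of parallel_a, parallel_b, parallel_c, parallel_d only 2 to 3 are there at a start; the rules pass over those that are not, and their reading is None.
At some moment in a run one of parallel_a, parallel_b, parallel_c, parallel_d may be knocked a few centimetres aside while the robot is not near it.
It also fails if it takes over 210 s, if anything falls off the work surface, if the arm or the gripper's body presses on something with over 40 N, if the wrist force passes 120 N, or if a joint passes its speed limit or range.

ROBOT

A 7-joint arm with a two-finger parallel gripper is mounted at the origin on a cart in front of the work surface, level with it; the furniture and walls round the work are solid. World frame = base frame: x ahead of the robot, y to its left, z up, the work surface at z = 0. Lengths are in m, angles in rad, forces in N, time in s.
With the tool pointing down it reaches from about 0.425 to 0.925 m from the base axis. Payload 6.8 kg.
Tool frame: the origin (TCP) lies at the very end of the fingers, on their centre line; the grasp point (between the pads) lies r.grasp_offset behind it (r.grasp_offset is the distance from the TCP to the grasp point, in m); z points along the fingers, y is the direction in which the jaws open and shut (so a half turn about z gives the same grasp; the last joint's range is limited). The gripper opens to 85 mm and grips with 20 to 120 N. Pads are 22 mm wide; open, the fingers measure 114 mm over their backs; the gripper's body (76 mm by 85 mm) begins 54 mm behind the grasp point. The pads swing forward as they close: fully open they stand 13 mm farther back than shut.
Start: joints at [-0.108, 0.477, 0.022, 1.555, -0.011, 1.109, -0.083], TCP at [0.675, 0, 0.231] pointing down, gripper open.
Joint ranges: [-2.96, 2.96], [-0.34, 2.1], [-1.41, 1.46], [0.24, 2.44], [-1.37, 4.51], [0.17, 1.92], [-2.96, 2.96]. Speed limits (rad/s): [2.39, 2.39, 3.14, 3.14, 3.14, 3.14, 3.14].

INTERFACE

Orientations are given as a rotation vector (axis times angle).
In Python, from bench import r gives the robot as it stands.
- The arm moves only by the shell command python3 -m jog 'ROWS' [FORCE]. ROWS is JSON, one flat list of numbers, 7 for each row, row after row: the turn, a rotation vector about the tool's x, y, z normalised to -1 to 1, where 1 is 180 degrees, then the shift along the tool's x, y, z normalised to -1 to 1, where 1 is 200 mm, then the opening, from 0 (shut) to 1 (fully open). In form: [wx, wy, wz, x, y, z, hand, wx, wy, wz, x, y, z, hand, ...]. A call has 1 to 12 rows; each row is the pose to reach, as a shift and turn from the pose measured when the call began, along the tool's axes at that moment, turning the shorter way round; what a row does not reach only later rows make up. A row lasts 1/10 s, in which the tool goes at most 50 mm and 8.59 degrees, less where a joint would pass 70% of its speed; a pose out of reach is approached as far as the arm can. A call with a number of a shift or a turn outside -1 to 1 is refused whole. A call with a gripper value outside its range is refused whole. The fingers move at their own pace and stop on an object; FORCE is the grip in N (left out, the last holds). Time passes only in rows, so rows that repeat a pose let the fingers close. It gives the time, the measured TCP pose, the force and the opening at its end, in the units of the state.
- r.get_obs(): the state, without advancing time (a new reading comes with each control period).
- r.grab_frame(name): name is "scene" or "side" or "wrist"; returns the picture (420x560x3 uint8, red, green, blue); there is no depth.
- r.calibration(name): a dict with "K" (3x3 intrinsics, pixels), "origin" and "rotation" of the camera in the world; the wrist camera has in their place "T_tool_cam" (4x4, takes a point from camera to tool coordinates, whose origin is the TCP and whose axes are the flange's). Camera axes: x right, y up, looking along -z (the intrinsics and any distortion apply to the point x, -y, -z); pixel columns grow to the right and rows downward; lengths in m; the calibration is good to about 2 mm. A picture is of the moment at which its call begins: read the wrist's pose just before it. calibration takes no time and is no camera call.
- r.hand_in(): hands the job in, once; it reports no verdict.
The state is a dict: "clock": time; "joints": joint angles; "qvel": joint speeds; "tau": joint torques, N m; "tcp_pos": TCP position; "orientation": TCP orientation; "contact_force": force on the tool from outside, world axes, zero at the start; "moment": the same for the moment, N m; "grip_width": finger opening in m.
Only numpy, scipy, OpenCV 4.12 (cv2) and the standard library are available. Lean on these libraries where they do the work, as an engineer would, in place of code of your own. Each camera call takes 0.05 s, during which the arm holds its last target.

## Working session

There is one attempt and no reset: what is moved stays moved. The work goes in short steps, Python scripts to look and compute and a shell command to move; the robot and the scene stay as the last step left them, time stands still between calls to the robot, and variables do not carry over. Pictures are saved under pics/ and viewed, and the job is handed in when it is done.

```bash
ls -la; mkdir -p pics
python3 - <<'E'
from bench import r
import cv2
print(r.get_obs()); print(r.grasp_offset)
for n in ("scene","side","wrist"):
    c=r.calibration(n); print(n,c)
    cv2.imwrite(f"pics/{n}0.png",r.grab_frame(n)[:,:,::-1])
E
```

```text
total 12
drwxr-xr-x  3 agent agent 4096 Dec  7 01:29 .
drwxr-xr-x 23 root  root  4096 Dec  7 01:29 ..
drwxr-xr-x  2 agent agent 4096 Dec  7 01:29 pics
{'clock': 0.0, 'joints': array([-0.10812561,  0.47778198,  0.02237071,  1.55648664, -0.01146148,
        1.10927833, -0.08308655]), 'qvel': array([ 0.00085051, -0.00035026,  0.00356095,  0.00048869, -0.00126107,
       -0.0001133 , -0.00175493]), 'tau': array([-5.45967814e-04, -5.96443820e+01,  1.60769675e+00, -2.81194621e+01,
        1.24063640e-02,  9.39900521e-03,  2.20753498e-05]), 'tcp_pos': array([ 6.74398151e-01, -2.93722486e-05,  2.30323614e-01]), 'orientation': array([-2.22056914, -2.22068009,  0.0022215 ]), 'contact_force': array([ 0.41900939,  0.38349981, -0.34997259]), 'moment': array([-0.01678536,  0.00016164,  0.011636  ]), 'grip_width': 0.08583286158325555}
0.0187
scene {'K': array([[544.15113146,   0.        , 287.49322545],
       [  0.        , 544.15113146, 206.88398073],
       [  0.        ,   0.        ,   1.        ]]), 'origin': array([-0.66389113, -0.72138197,  1.31996221]), 'rotation': array([ 0.72125891, -0.43800596, -1.05755978])}
side {'K': array([[411.97111454,   0.        , 287.69576609],
       [  0.        , 411.97111454, 210.80321505],
       [  0.        ,   0.        ,   1.        ]]), 'origin': array([-0.17557918,  0.977738  ,  0.74519159]), 'rotation': array([ 0.35954388, -1.38813989, -2.26772104])}
wrist {'K': array([[364.38996237,   0.        , 282.79866215],
       [  0.        , 364.38996237, 204.67351561],
       [  0.        ,   0.        ,   1.        ]]), 'T_tool_cam': array([[ 6.59577752e-04,  9.64021054e-01,  2.65825078e-01,
         6.67347969e-02],
       [ 9.99998835e-01, -1.00183952e-03,  1.15195077e-03,
        -1.17338499e-03],
       [ 1.37681886e-03,  2.65824008e-01, -9.64020592e-01,
        -1.41871601e-01],
       [ 0.00000000e+00,  0.00000000e+00,  0.00000000e+00,
         1.00000000e+00]])}
```

View pics/scene0.png

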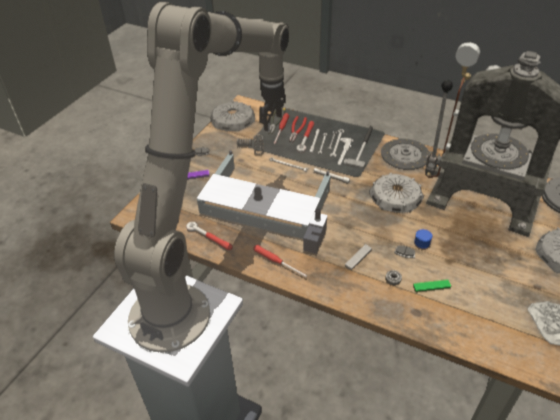

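View pics/side0.png

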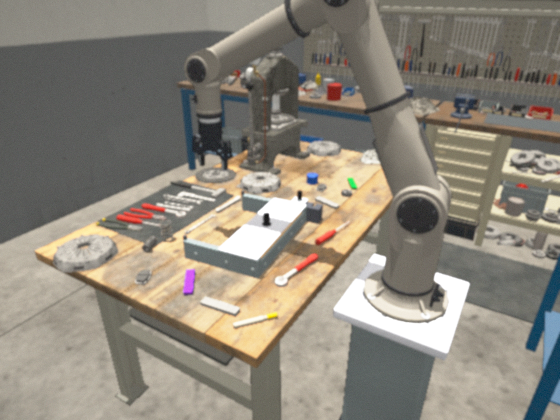

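View pics/wrist0.png

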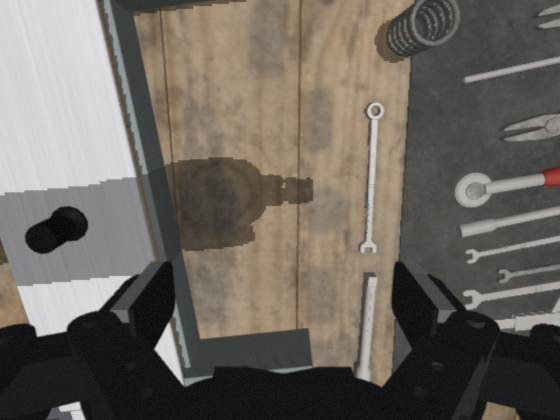

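The scene image shows the stand at about (265,205), the pin at (318,213), a grey bar at (358,257), purple at (195,175) and green at (432,286). The side view shows a silver bar at (220,305) and another at (327,201). I'll build helpers and enlarge these.

```bash
cat > h.py <<'E'
import numpy as np, cv2
from scipy.spatial.transform import Rotation as R
from bench import r
def cam(n,obs=None):
    c=r.calibration(n); K=c["K"]
    if n=="wrist":
        obs=obs or r.get_obs()
        Rt=R.from_rotvec(obs["orientation"]).as_matrix(); T=c["T_tool_cam"]
        return K,Rt@T[:3,3]+obs["tcp_pos"],Rt@T[:3,:3]
    return K,np.array(c["origin"]),R.from_rotvec(c["rotation"]).as_matrix()
def ray(C,uv):
    K,o,M=C; d=np.linalg.inv(K)@np.array([uv[0],uv[1],1.]); d=M@np.array([d[0],-d[1],-d[2]]); return o,d/np.linalg.norm(d)
def onz(C,uv,z):
    o,d=ray(C,uv); return o+d*(z-o[2])/d[2]
def tri(*obs):
    A=np.zeros((3,3));b=np.zeros(3);rs=[ray(C,uv) for C,uv in obs]
    for o,d in rs:
        P=np.eye(3)-np.outer(d,d);A+=P;b+=P@o
    X=np.linalg.solve(A,b); return X,[float(np.linalg.norm((np.eye(3)-np.outer(d,d))@(X-o))) for o,d in rs]
def proj(C,X):
    K,o,M=C; p=M.T@(np.array(X)-o); q=K@np.array([p[0],-p[1],-p[2]]); return q[:2]/q[2]
def snap(n,f):
    o=r.get_obs(); im=r.grab_frame(n)[:,:,::-1].copy(); cv2.imwrite(f"pics/{f}.png",im); np.savez(f"pics/{f}.npz",p=o["tcp_pos"],o=o["orientation"]); return im
def wcam(f):
    z=np.load(f"pics/{f}.npz"); return cam("wrist",dict(tcp_pos=z["p"],orientation=z["o"]))
def crop(f,x0,y0,x1,y1,s,out):
    im=cv2.imread(f"pics/{f}.png")[y0:y1,x0:x1]; cv2.imwrite(f"pics/{out}.png",cv2.resize(im,None,fx=s,fy=s,interpolation=cv2.INTER_CUBIC))
def rel(p,rotdeg=0,obs=None):
    """shift in move units from the current tool pose to world p"""
    o=obs or r.get_obs(); Rt=R.from_rotvec(o["orientation"]).as_matrix()
    return (Rt.T@(np.array(p)-o["tcp_pos"]))/0.2
E
python3 - <<'E'
from h import *
crop("scene0",180,130,380,280,4,"c1"); crop("side0",170,160,370,310,4,"c2")
E
```

```text
(no output)
```

View pics/c1.png

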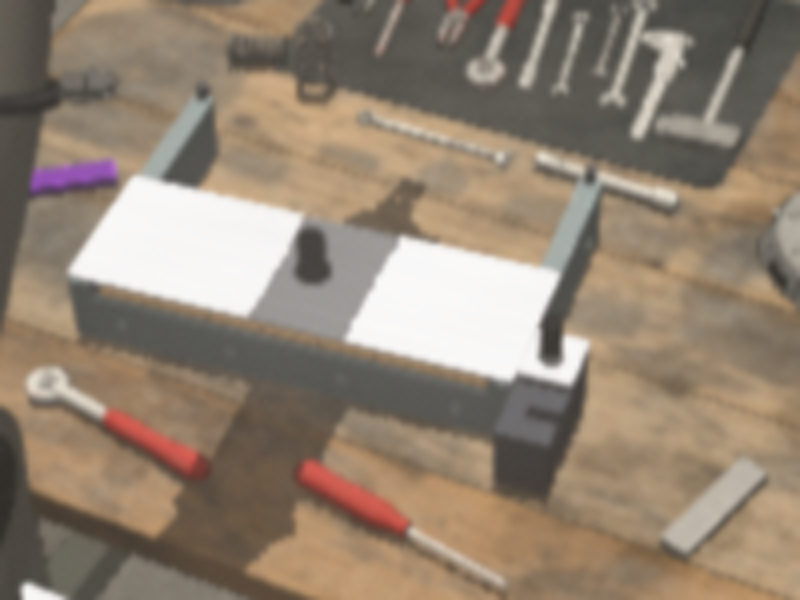

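View pics/c2.png

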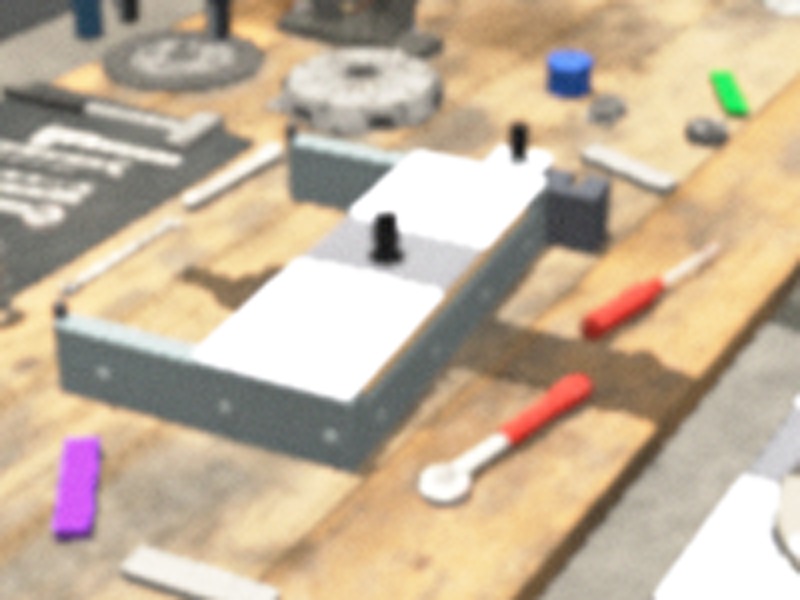

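Run:
```python
from h import *
S=cam("scene");D=cam("side")
f=lambda u,v:(180+u/4,130+v/4); g=lambda u,v:(170+u/4,160+v/4)
print("pin",tri((S,f(551,338)),(D,g(518,142))))
print("knob",tri((S,f(313,255)),(D,g(386,237))))
# notch mouth corner, z=.06
for p in [(525,408),(560,408),(560,423),(525,423)]: print("notch",onz(S,f(*p),.06))
for p in [(138,180),(72,275),(505,380),(556,270)]: print("cov",onz(S,f(*p),.071))
for p in [(745,460),(768,478),(690,555),(662,543)]: print("R bar",onz(S,f(*p),.012))
for p in [(143,545),(278,590)]: print("L bar",onz(D,g(*p),.012))
for p in [(82,438)]: print("purple",onz(D,g(*p),.012))
print(onz(D,(178,318),0))
```

```text
pin (array([ 0.48416884, -0.25414904,  0.0899331 ]), [0.0004324341722323824, 0.00043243417223244964])
knob (array([ 0.48924597, -0.0348549 ,  0.08880717]), [8.307546057174615e-05, 8.307546057182418e-05])
notch [ 0.430435   -0.25603123  0.06      ]
notch [ 0.44237978 -0.28111411  0.06      ]
notch [ 0.42748188 -0.2876156   0.06      ]
notch [ 0.41561431 -0.2627036   0.06      ]
cov [0.52587428 0.16067581 0.071     ]
cov [0.3972481  0.14657431 0.071     ]
cov [ 0.44199443 -0.23310633  0.071     ]
cov [ 0.57719392 -0.21824929  0.071     ]
R bar [ 0.49579403 -0.42159847  0.012     ]
R bar [ 0.48550293 -0.44478531  0.012     ]
R bar [ 0.38471351 -0.41730379  0.012     ]
R bar [ 0.38657591 -0.39338165  0.012     ]
L bar [0.46640046 0.30880537 0.012     ]
L bar [0.35943447 0.29814691 0.012     ]
purple [0.58824813 0.23562338 0.012     ]
[0.48053859 0.40349268 0.        ]
```

Pin, knob and stand are roughly located. The stand is yawed about 6.7° with its origin near (0.486,-0.036). I'll turn the jaws along the stand's y and look at the lug from above.

```bash
python3 -m jog '[0,0,-0.537,-1,-1,0,1,0,0,-0.537,-1,-1,0,1,0,0,-0.537,-1,-1,0,1,0,0,-0.537,-1,-1,0,1,0,0,-0.537,-1,-1,0,1,0,0,-0.537,-1,-1,0,1,0,0,-0.537,-1,-1,0,1,0,0,-0.537,-1,-1,0,1,0,0,-0.537,-1,-1,0,1,0,0,-0.537,-1,-1,0,1,0,0,-0.537,-1,-1,0,1,0,0,-0.537,-1,-1,0,1]'
python3 - <<'E'
from h import *
snap("wrist","w1"); o=r.get_obs(); print(R.from_rotvec(o["orientation"]).as_matrix().round(3),o["joints"].round(2))
E
```

```text
clock: 1.35
tcp_pos: [0.4743, -0.2, 0.2307]
orientation: [0.19, -3.134, -0.0]
contact_force: [0.4, 0.0, -0.4]
grip_width: 0.0854
[[-0.993 -0.12  -0.002]
 [-0.12   0.993  0.   ]
 [ 0.002  0.    -1.   ]] [ 0.43  0.22 -0.18  1.92  0.05  1.    1.92]
```

View pics/w1.png

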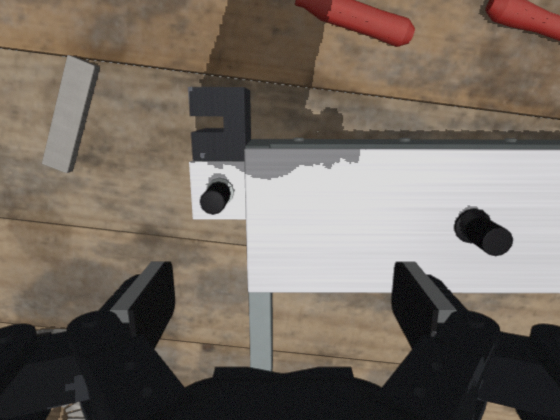

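Very clear: the lug's notch is at (210,122), the tongue with the pin at (216,197), the knob at (490,240), and the right bar at (70,113). I'll take a second view, lower and farther to -y.

```bash
python3 -m jog '[0,0,0,0,-0.25,0.1,1,0,0,0,0,-0.25,0.1,1,0,0,0,0,-0.25,0.1,1]'
python3 - <<'E'
from h import *
snap("wrist","w2")
crop("w2",200,40,400,240,3,"c4");crop("w1",170,70,300,220,4,"c3")
E
```

```text
clock: 1.7
tcp_pos: [0.4794, -0.2509, 0.2097]
orientation: [0.183, -3.133, -0.001]
contact_force: [-0.2, 0.3, 0.3]
grip_width: 0.0851
```

View pics/w2.png

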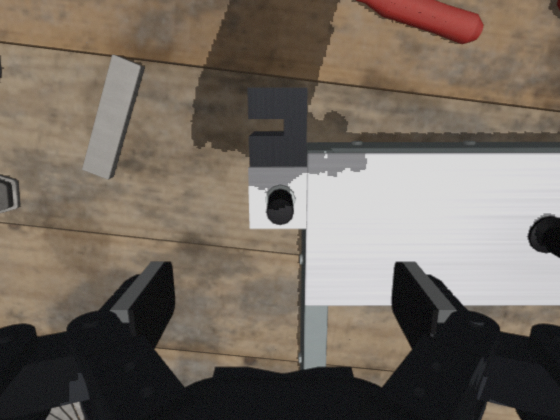

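View pics/c3.png

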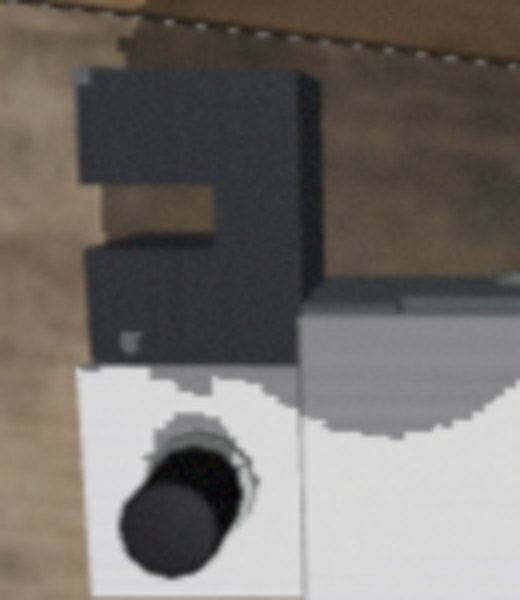

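View pics/c4.png

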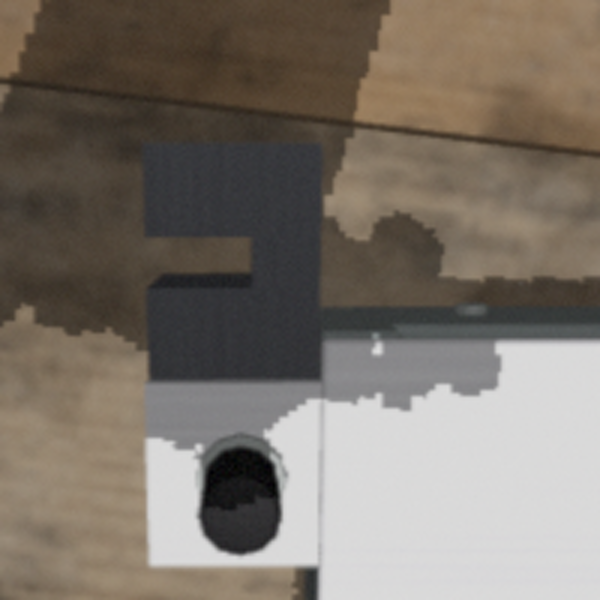

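Run:
```python
from h import *
A=wcam("w1");B=wcam("w2")
f=lambda u,v:(170+u/4,70+v/4); g=lambda u,v:(200+u/3,40+v/3)
P={}
for n,a,b in [("inner far",(213,184),(252,237)),("inner near",(213,247),(252,286)),("open far",(79,184),(145,237)),("open near",(86,253),(147,288)),("lug mx,my",(78,70),(143,144)),("lug mx,py",(300,70),(321,144)),("pin top",(170,527),(240,514))]:
    X,e=tri((A,f(*a)),(B,g(*b))); print(n,X.round(4),np.round(e,4), onz(A,f(*a),.06).round(4), onz(B,g(*b),.06).round(4))
    P[n]=onz(B,g(*b),.06)
for z in (.105,.11): print(onz(A,f(170,527),z).round(4),onz(B,g(240,514),z).round(4))
a=onz(A,(246.5,149),.071);b=onz(A,(247,292),.071);c=onz(A,(560,149),.071);print("cover",a,b,c)
print("yaw",np.degrees(np.arctan2(*(b-a)[[1,0]])),np.degrees(np.arctan2(*(a-c)[[0,1]]*[1,-1])))
```

```text
inner far [ 0.4213 -0.2569  0.0587] [0.0001 0.0001] [ 0.4211 -0.2567  0.06  ] [ 0.4214 -0.2569  0.06  ]
inner near [ 0.4338 -0.2555  0.0617] [0.0001 0.0001] [ 0.434  -0.2557  0.06  ] [ 0.4338 -0.2555  0.06  ]
open far [ 0.4246 -0.2846  0.0593] [0.0001 0.0001] [ 0.4245 -0.2845  0.06  ] [ 0.4246 -0.2846  0.06  ]
open near [ 0.4384 -0.2831  0.0565] [0.0005 0.0005] [ 0.4385 -0.2822  0.06  ] [ 0.4376 -0.2828  0.06  ]
lug mx,my [ 0.4016 -0.288   0.0517] [0.0001 0.0001] [ 0.4018 -0.2859  0.06  ] [ 0.4017 -0.2872  0.06  ]
lug mx,py [ 0.396  -0.2417  0.0518] [0. 0.] [ 0.3963 -0.2409  0.06  ] [ 0.3964 -0.2422  0.06  ]
pin top [ 0.4827 -0.2527  0.1066] [0. 0.] [ 0.4961 -0.2604  0.06  ] [ 0.4962 -0.2514  0.06  ]
[ 0.4832 -0.253   0.105 ] [ 0.4832 -0.2527  0.105 ]
[ 0.4817 -0.2522  0.11  ] [ 0.4818 -0.2528  0.11  ]
cover [ 0.44462568 -0.23397904  0.071     ] [ 0.57466892 -0.22108167  0.071     ] [0.4133154  0.02255402 0.071     ]
yaw 5.663932158978592 6.958624686165184
```

Measured yaw ≈6.8°, pin axis (0.482,-0.253), notch axis point (0.4289,-0.2660). The triangulated notch edges are about 13 mm apart at z≈0.06, which agrees with the text. Next I'll grasp the pin's head.

Run:
```python
from h import *
print(rel([.482,-.2527,.135]),rel([.482,-.2527,.081]))
```

```text
[-0.00962956 -0.01672492  0.37593928] [-0.01036557 -0.01702354  0.64593811]
```

```bash
python3 -m jog '[0,0,0,-0.01,-0.017,0.2,1,0,0,0,-0.01,-0.017,0.4,1,0,0,0,-0.01,-0.017,0.55,1,0,0,0,-0.01,-0.017,0.646,1,0,0,0,-0.01,-0.017,0.646,1,0,0,0,-0.01,-0.017,0.646,0,0,0,0,-0.01,-0.017,0.646,0,0,0,0,-0.01,-0.017,0.646,0,0,0,0,-0.01,-0.017,0.646,0,0,0,0,-0.01,-0.017,0.646,0,0,0,0,-0.01,-0.017,0.646,0,0,0,0,-0.01,-0.017,0.646,0]' 30
python3 - <<'E'
from h import *
snap("wrist","w3"); print(r.get_obs()["contact_force"], r.get_obs()["clock"])
E
```

```text
clock: 2.95
tcp_pos: [0.4824, -0.2529, 0.0819]
orientation: [0.186, -3.134, -0.001]
contact_force: [-0.7, 1.4, 5.9]
grip_width: 0.0189
[-1.45230605  1.08918878  6.31167757] 3.0
```

View pics/w3.png

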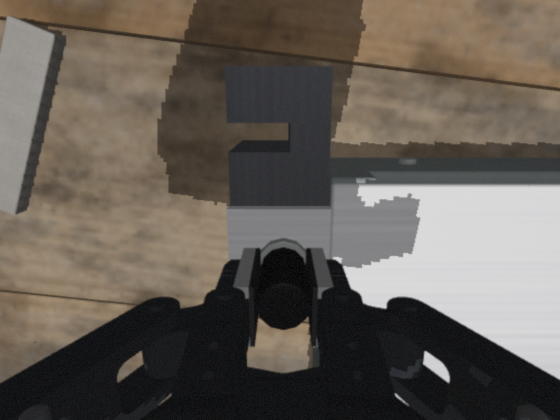

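The head is gripped (18.9 mm). I'll lift it straight up 65 mm.

```bash
python3 -m jog '[0,0,0,0,0,-0.08,0,0,0,0,0,0,-0.18,0,0,0,0,0,0,-0.33,0,0,0,0,0,0,-0.33,0,0,0,0,0,0,-0.33,0,0,0,0,0,0,-0.33,0]'
python3 - <<'E'
from h import *
snap("wrist","w4"); crop("w4",180,80,380,330,3,"c5"); print(rel([.4289,-.266,.147]))
E
```

```text
clock: 3.6
tcp_pos: [0.4817, -0.2526, 0.1469]
orientation: [0.186, -3.133, -0.002]
contact_force: [-0.5, -0.0, -0.8]
grip_width: 0.0192
[ 0.26970641 -0.03552837 -0.00054183]
```

View pics/c5.png

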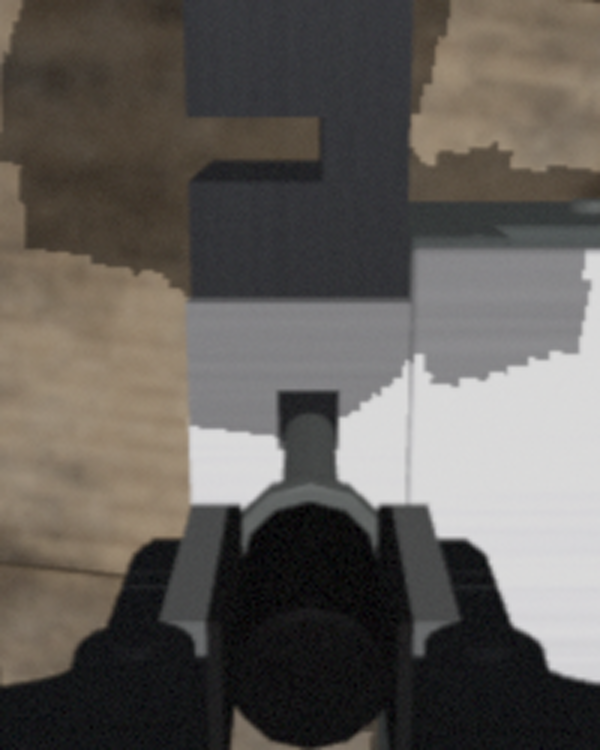

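Run:
```python
from h import *
A=wcam("w4"); f=lambda u,v:(180+u/3,80+v/3)
ex=np.array([.993,.1184,0]);ey=np.array([-.1184,.993,0]); o=np.array([.4289,-.266,.06])
for n,p,z in [("in far",(321,116),.06),("in near",(322,181),.06),("op far",(186,117),.06),("op near",(189,183),.06),("tip -x",(310,413),.081),("tipL",(286,440),.081),("tipR",(336,440),.081),("hole far",(308,392),.071),("holeL",(278,420),.071),("holeR",(338,420),.071)]:
    X=onz(A,f(*p),z); print(n,X.round(4),(X-o)@ex.round(4),(X-o)@ey)
print("tcp",(r.get_obs()["tcp_pos"]-o)@ex,(r.get_obs()["tcp_pos"]-o)@ey)
```

```text
in far [ 0.4213 -0.2574  0.06  ] -0.006554057167317852 0.009394610910565569
in near [ 0.4343 -0.2556  0.06  ] 0.006557715820175403 0.009646662198486958
op far [ 0.4247 -0.2848  0.06  ] -0.006346334003837643 -0.01814526254838144
op near [ 0.4379 -0.283   0.06  ] 0.006973052294219855 -0.017909144929527297
tip -x [ 0.478 -0.253  0.081] 0.05032830972078749 0.007119256612212924
tipL [ 0.4842 -0.2571  0.081 ] 0.05598967625836499 0.0023130624796457605
tipR [ 0.483  -0.2471  0.081 ] 0.05599309943213262 0.012335810709583603
hole far [ 0.4766 -0.2535  0.071 ] 0.04886907233969677 0.006739184661920582
holeL [ 0.4834 -0.259   0.071 ] 0.054959264212076135 0.00047044163717543675
holeR [ 0.4819 -0.2466  0.071 ] 0.05496298876740096 0.013012476402995013
tcp 0.053943944808695646 0.007094252844598444
```

The pin is clear and hangs upright. Its tip reads x≈+55 mm from the notch centre. I'll move it over the notch and check again.

```bash
python3 -m jog '[0,0,0,0.137,-0.018,0,0,0,0,0,0.274,-0.036,0,0,0,0,0,0.274,-0.036,0,0,0,0,0,0.274,-0.036,0.04,0,0,0,0,0.274,-0.036,0.04,0,0,0,0,0.274,-0.036,0.04,0]'
python3 - <<'E'
from h import *
snap("wrist","w5"); crop("w5",180,100,380,330,3,"c6"); print(rel([.4289,-.266,.147]))
E
```

```text
clock: 4.25
tcp_pos: [0.4286, -0.2656, 0.1383]
orientation: [0.188, -3.132, -0.003]
contact_force: [0.1, 0.4, -0.4]
grip_width: 0.0192
[-0.00071397 -0.00152689 -0.042424  ]
```

View pics/c6.png

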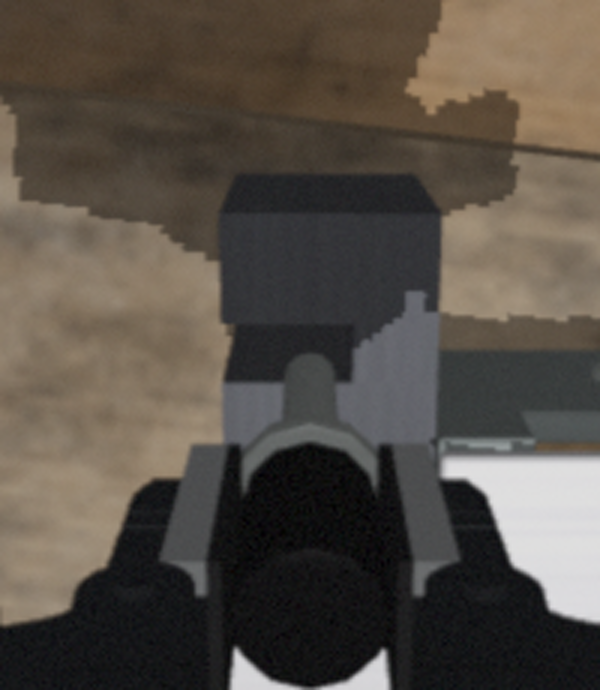

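Run:
```python
from h import *
A=wcam("w5"); f=lambda u,v:(180+u/3,100+v/3)
ex=np.array([.993,.1184,0]);ey=np.array([-.1184,.993,0]); o=np.array([.4289,-.266,.06])
for n,p,z in [("in far",(352,324),.06),("in near",(351,381),.06),("tip -x",(310,353),.0725),("tipL",(285,380),.0725),("tipR",(337,380),.0725)]:
    X=onz(A,f(*p),z); print(n,X.round(4),(X-o)@ex.round(4),(X-o)@ey)
```

```text
in far [ 0.4213 -0.2574  0.06  ] -0.006532739381743628 0.009450950314319553
in near [ 0.4338 -0.256   0.06  ] 0.006043427806734106 0.009390236265401168
tip -x [ 0.4248 -0.2659  0.0725] -0.004038655720521782 0.0006006654623947279
tipL [ 0.431  -0.2702  0.0725] 0.0016219576756938765 -0.004395649747476992
tipR [ 0.4298 -0.2598  0.0725] 0.0016162300667964683 0.006021482902760977
```

The tip reads about 1.2 mm to +x of the notch middle. I'll correct that and enter gently.

```bash
python3 -m jog '[0,0,0,0.006,-0.002,0,0,0,0,0,0.006,-0.002,0.03,0,0,0,0,0.006,-0.002,0.06,0,0,0,0,0.006,-0.002,0.09,0,0,0,0,0.006,-0.002,0.12,0,0,0,0,0.006,-0.002,0.12,0]'
python3 - <<'E'
from h import *
snap("wrist","w6"); print(r.get_obs()["contact_force"],r.get_obs()["moment"])
crop("w6",180,100,380,330,3,"c7")
E
```

```text
clock: 4.9
tcp_pos: [0.427, -0.2659, 0.1135]
orientation: [0.188, -3.131, -0.004]
contact_force: [0.6, -0.0, -1.5]
grip_width: 0.019
[ 0.92686008 -1.0435522  -1.33997057] [0.07561288 0.01807649 0.03750736]
```

View pics/c7.png

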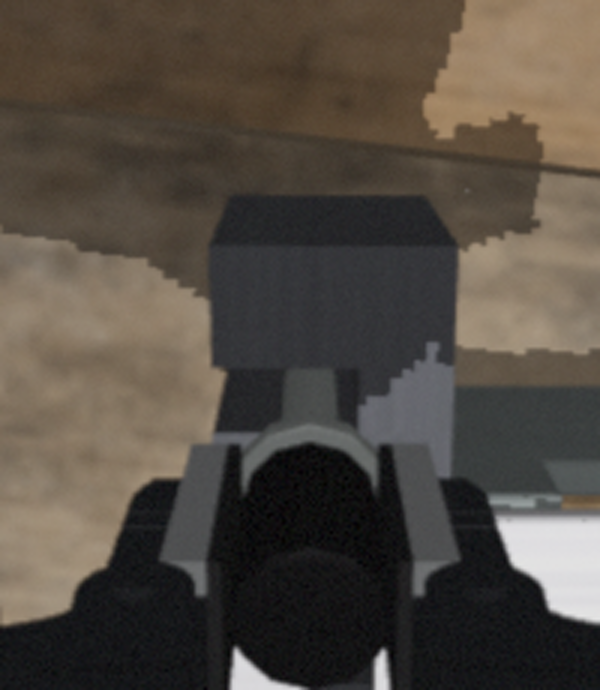

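The tip is inside the notch. I'll lower it to the collar.

```bash
python3 -m jog '[0,0,0,-0.001,0,0.06,0,0,0,0,-0.001,0,0.12,0,0,0,0,-0.001,0,0.17,0,0,0,0,-0.001,0,0.2,0,0,0,0,-0.001,0,0.21,0,0,0,0,-0.001,0,0.21,0]'
python3 - <<'E'
from h import *
snap("wrist","w7"); print(r.get_obs()["contact_force"],r.get_obs()["moment"])
crop("w7",180,100,380,330,3,"c8")
E
```

```text
clock: 5.55
tcp_pos: [0.4271, -0.2657, 0.0716]
orientation: [0.188, -3.131, -0.005]
contact_force: [-0.5, -0.5, -0.5]
grip_width: 0.0192
[ 0.27911042 -0.35113195 -0.06474328] [ 0.04180961 -0.00219259  0.01923571]
```

View pics/c8.png

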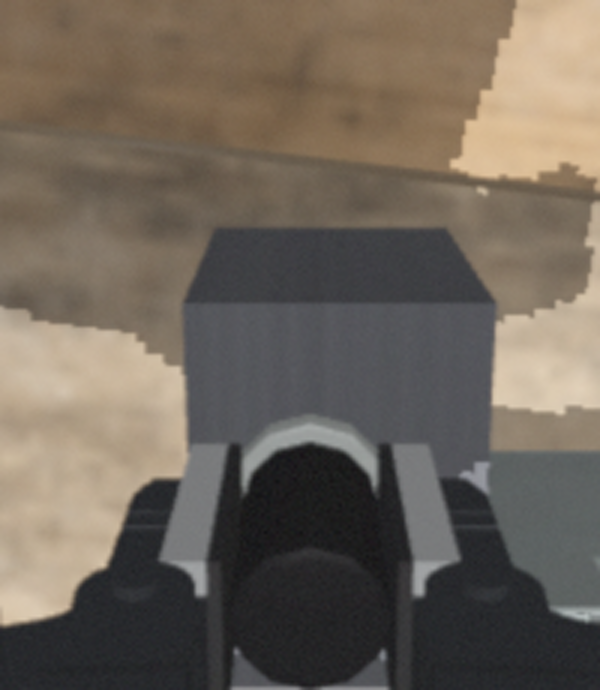

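```bash
python3 -m jog '[0,0,0,0,0,0.008,0,0,0,0,0,0,0.008,0,0,0,0,0,0,0.008,0.4,0,0,0,0,0,0.008,0.4,0,0,0,0,0,0.008,0.4,0,0,0,0,0,0.008,0.4,0,0,0,0,0,-0.1,0.4,0,0,0,0,0,-0.3,0.4,0,0,0,0,0,-0.5,0.6,0,0,0,0,0,-0.5,1,0,0,0,0,0,-0.5,1]'
python3 - <<'E'
from h import *
snap("wrist","w8");snap("scene","s8"); print(r.get_obs()["contact_force"])
crop("s8",280,180,360,270,6,"c10")
E
```

```text
clock: 6.7
tcp_pos: [0.4281, -0.2664, 0.1727]
orientation: [0.188, -3.133, -0.002]
contact_force: [0.3, 1.0, -0.8]
grip_width: 0.0765
[0.27817576 0.48274522 0.43339055]
```

View pics/w8.png

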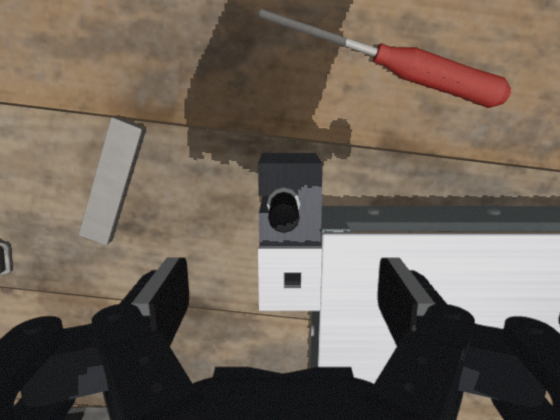

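View pics/c10.png

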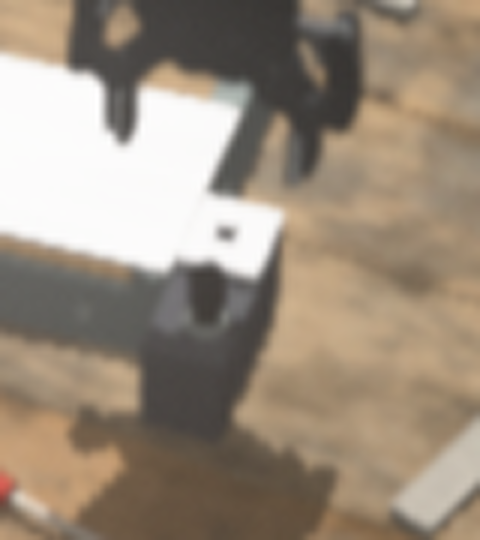

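The pin stands in the notch, upright at (284,205), and the tongue hole at (292,280) shows the cover still shut. Next is the knob. I'll check the prediction against w1.

Run:
```python
from h import *
A=wcam("w1"); 
for x in ([.4872,-.032,.112],[.489,-.035,.112]): print(proj(A,x))
print(onz(A,(497,241),.112)); print(rel([.4875,-.0325,.16]),rel([.4875,-.0325,.086]))
```

```text
[499.39919077 243.00705611]
[494.93243803 244.75150804]
[ 0.48583039 -0.03427025  0.112     ]
[-0.44062169  1.12148198  0.05617064] [-0.44300914  1.1200419   0.42616013]
```

```bash
python3 -m jog '[0,0,0,-0.1,0.25,0,1,0,0,0,-0.2,0.5,0,1,0,0,0,-0.3,0.75,0,1,0,0,0,-0.44,1,0,1,0,0,0,-0.44,1,0,1,0,0,0,-0.44,1,0,1]'
python3 - <<'E'
from h import *
snap("wrist","w9"); print(rel([.4865,-.033,.16]),rel([.4865,-.033,.086]))
E
```

```text
clock: 7.4
tcp_pos: [0.4905, -0.0527, 0.1698]
orientation: [0.198, -3.127, -0.008]
contact_force: [0.4, -0.7, -0.6]
grip_width: 0.0854
[0.00196177 0.11250194 0.04943941] [-0.00136732  0.11075334  0.4194203 ]
```

View pics/w9.png

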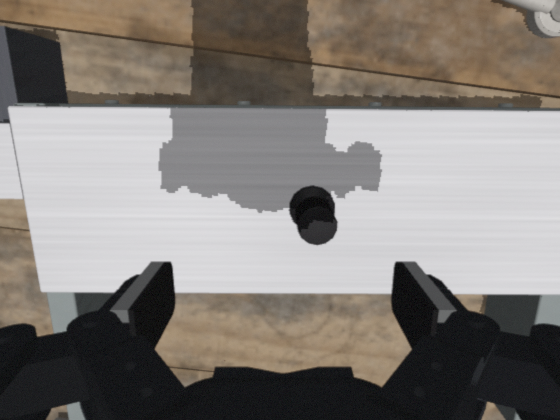

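Run:
```python
from h import *
A=wcam("w9"); p=onz(A,(317,226),.112); print(p, tri((A,(317,226)),(wcam("w1"),(497,241))))
print(rel([p[0],p[1],.086]))
Rt=R.from_rotvec(r.get_obs()["orientation"]); 
ex=np.array([.9929,.1184,0]);ey=np.array([-.1184,.9929,0]);W=np.c_[-ex,ey,[0,0,-1]]
print((Rt.inv()*R.from_matrix(W)).as_rotvec()/np.pi)
```

```text
[ 0.48661493 -0.03329566  0.112     ] (array([ 0.48673217, -0.03307789,  0.11035021]), [0.00038282270159085925, 0.0003828227015906891])
[-0.00175601  0.10921568  0.41940953]
[ 0.00149799 -0.00286738  0.0014105 ]
```

```bash
python3 -m jog '[0.0015,-0.003,0.0015,-0.002,0.11,0.1,1,0.0015,-0.003,0.0015,-0.002,0.11,0.25,1,0.0015,-0.003,0.0015,-0.002,0.11,0.4,1,0.0015,-0.003,0.0015,-0.002,0.11,0.419,1,0.0015,-0.003,0.0015,-0.002,0.11,0.419,0,0.0015,-0.003,0.0015,-0.002,0.11,0.419,0,0.0015,-0.003,0.0015,-0.002,0.11,0.419,0,0.0015,-0.003,0.0015,-0.002,0.11,0.419,0,0.0015,-0.003,0.0015,-0.002,0.11,0.419,0,0.0015,-0.003,0.0015,-0.002,0.11,0.419,0,0.0015,-0.003,0.0015,-0.002,0.11,0.419,0]' 25
```

```text
clock: 8.55
tcp_pos: [0.4874, -0.0327, 0.0872]
orientation: [-0.186, 3.134, 0.0]
contact_force: [-0.8, 1.4, 5.9]
grip_width: 0.0235
```

The knob is gripped (23.5 mm). I'll push the cover 140 mm along the stand's +x.

```bash
python3 -m jog '[0,0,0,-0.05,0,0,0,0,0,0,-0.12,0,0,0,0,0,0,-0.2,0,0,0,0,0,0,-0.28,0,0,0,0,0,0,-0.36,0,0,0,0,0,0,-0.44,0,0,0,0,0,0,-0.52,0,0,0,0,0,0,-0.6,0,0,0,0,0,0,-0.66,0,0,0,0,0,0,-0.69,0,0,0,0,0,0,-0.7,0,0,0,0,0,0,-0.702,0,0]'
```

```text
invalid input
```

```bash
python3 -m jog '[0,0,0,-0.05,0,0,0,0,0,0,-0.12,0,0,0,0,0,0,-0.2,0,0,0,0,0,0,-0.28,0,0,0,0,0,0,-0.36,0,0,0,0,0,0,-0.44,0,0,0,0,0,0,-0.52,0,0,0,0,0,0,-0.6,0,0,0,0,0,0,-0.66,0,0,0,0,0,0,-0.69,0,0,0,0,0,0,-0.7,0,0,0,0,0,0,-0.7,0,0,0]'
```

```text
clock: 9.75
tcp_pos: [0.6263, -0.0162, 0.0874]
orientation: [-0.186, 3.134, 0.0]
contact_force: [-0.2, -0.9, -4.2]
grip_width: 0.0229
```

Run:
```python
from h import *
o=r.get_obs();print(o["tcp_pos"],o["contact_force"],o["grip_width"])
ex=np.array([.9929,.1184,0]);print((o["tcp_pos"]-[.4874,-.0327,.087])@ex)
snap("side","d9"); snap("scene","s9")
```

```text
[ 0.6263484  -0.01619873  0.08735695] [-0.15714854 -0.93775806 -4.24761892] 0.02285776053620998
0.13991561649044582
```

View pics/s9.png

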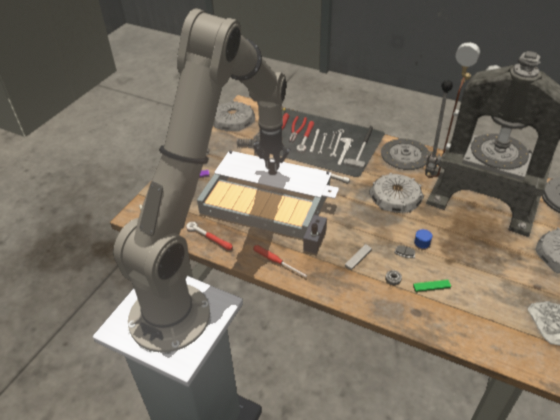

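View pics/d9.png

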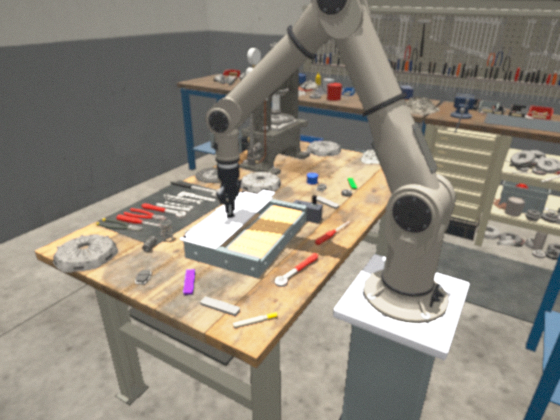

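The cover is back (139.9 mm of travel) and the slats are bare. I'll release, lift, shut the fingers and go above slat 3.

```bash
python3 -m jog '[0,0,0,0,0,0,0.6,0,0,0,0,0,0,0.6,0,0,0,0,0,0,0.6,0,0,0,0,0,-0.15,0.6,0,0,0,0,0,-0.3,0.3,0,0,0,0.2,0,-0.3,0,0,0,0,0.45,0,-0.3,0,0,0,0,0.7,0,-0.3,0,0,0,0,0.7,0,-0.3,0,0,0,0,0.7,0,-0.3,0,0,0,0,0.7,0,-0.3,0]'
python3 - <<'E'
from h import *
o=r.get_obs(); print(o["contact_force"]); snap("wrist","w10")
O=np.array([.487,-.0325,0]);ex=np.array([.9929,.1184,0]);ey=np.array([-.1184,.9929,0])
print(rel(O+[0,0,.055])); print((o["tcp_pos"]-O)@ex,(o["tcp_pos"]-O)@ey)
E
```

```text
clock: 10.95
tcp_pos: [0.4889, -0.0325, 0.1478]
orientation: [-0.186, 3.13, 0.001]
contact_force: [0.1, -0.1, -0.7]
grip_width: -0.0002
[ 0.07996747 -0.05675551 -0.67913071]
[0.01317523 0.00083992 0.46338201]
0.0019268136094669974 -0.0002557520525781773
```

View pics/w10.png

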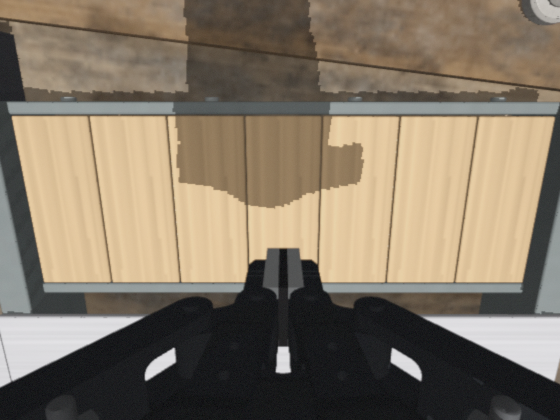

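All seven slats show, with slat 3 under the fingers (edges at columns 247 and 321). I'll press there.

```bash
python3 -m jog '[0,0,0,0.01,0,0.2,0,0,0,0,0.01,0,0.4,0,0,0,0,0.01,0,0.45,0,0,0,0,0.01,0,0.475,0,0,0,0,0.01,0,0.475,0]'; python3 -m jog '[0,0,0,0,0,0.015,0,0,0,0,0,0,0.03,0,0,0,0,0,0,0.03,0,0,0,0,0,0,0.03,0]'; python3 -m jog '[0,0,0,0,0,0,0]'
```

```text
clock: 11.5
tcp_pos: [0.4886, -0.0323, 0.053]
orientation: [-0.187, 3.13, 0.001]
contact_force: [-0.1, 0.2, 0.7]
grip_width: -0.0002
clock: 11.9
tcp_pos: [0.4892, -0.0323, 0.0476]
orientation: [-0.186, 3.129, 0.001]
contact_force: [0.5, -0.3, 0.4]
grip_width: 0.0002
clock: 12.0
tcp_pos: [0.4892, -0.0323, 0.0479]
orientation: [-0.186, 3.129, 0.001]
contact_force: [0.4, -0.3, 0.1]
grip_width: 0.0002
```

```bash
python3 -m jog '[0,0,0,0,0,0.01,0,0,0,0,0,0,0.01,0]'
python3 - <<'E'
from h import *
snap("wrist","w11"); o=r.get_obs(); print(o["contact_force"])
E
```

```text
clock: 12.2
tcp_pos: [0.4893, -0.0323, 0.0459]
orientation: [-0.186, 3.128, 0.001]
contact_force: [-0.2, -0.6, 0.6]
grip_width: 0.0
[-0.43871046 -0.06747356  0.90586844]
```

View pics/w11.png

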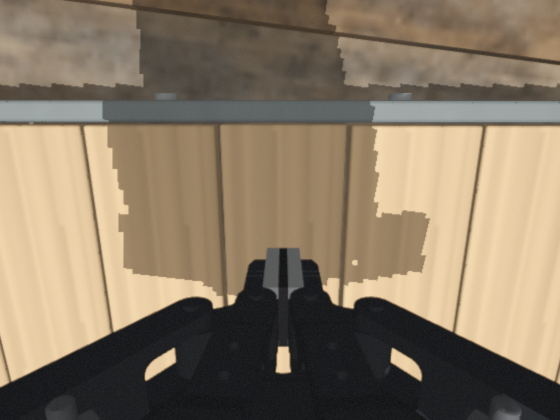

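Slat 3 is soft: under 1 N at 4 mm. The bearer is therefore under slats 0–2 or 4–6. I'll try slat 5.

```bash
python3 -m jog '[0,0,0,0,0,-0.06,0,0,0.003,0,0.01,0.25,-0.06,0,0,0.003,0,0.01,0.5,-0.06,0,0,0.003,0,0.01,0.5,-0.04,0,0,0.003,0,0.01,0.5,-0.02,0,0,0.003,0,0.01,0.5,-0.02,0]';  python3 -m jog '[0,0,0,0,0,0.006,0,0,0,0,0,0,0.012,0,0,0,0,0,0,0.012,0]'
```

```text
clock: 12.85
tcp_pos: [0.4751, 0.0657, 0.0497]
orientation: [0.185, -3.133, 0.001]
contact_force: [-0.7, 0.1, -0.6]
grip_width: -0.0001
clock: 13.15
tcp_pos: [0.4753, 0.0653, 0.0495]
orientation: [0.182, -3.134, 0.001]
contact_force: [-9.0, 1.7, 29.1]
grip_width: -0.0002
```

Slat 5 is hard: 29 N with no sink. I'll ease to a light press, hold it, then test 4 and 6.

```bash
python3 -m jog '[0,0,0,0,0,0.004,0,0,0,0,0,0,0.004,0,0,0,0,0,0,0.004,0,0,0,0,0,0,0.004,0]';  python3 -m jog '[0,0,0,0,0,-0.06,0,0,0,0,0,0.125,-0.06,0,0,0,0,0,0.25,-0.06,0,0,0,0,0,0.25,-0.02,0,0,0,0,0,0.25,0.0,0,0,0,0,0,0.25,0.004,0,0,0,0,0,0.25,0.004,0]'
```

```text
clock: 13.55
tcp_pos: [0.4758, 0.064, 0.0496]
orientation: [0.178, -3.135, 0.002]
contact_force: [-2.4, 0.1, 11.6]
grip_width: -0.0002
clock: 14.25
tcp_pos: [0.4702, 0.1132, 0.0496]
orientation: [0.176, -3.134, 0.002]
contact_force: [-4.3, 2.8, 13.3]
grip_width: -0.0001
```

```bash
python3 -m jog '[0,0,0,0,0,-0.06,0,0,0,0,0,-0.25,-0.06,0,0,0,0,0,-0.5,-0.06,0,0,0,0,0,-0.5,-0.02,0,0,0,0,0,-0.5,0.0,0,0,0,0,0,-0.5,0.004,0,0,0,0,0,-0.5,0.004,0]'
```

```text
clock: 14.95
tcp_pos: [0.4815, 0.0118, 0.0496]
orientation: [0.174, -3.134, 0.006]
contact_force: [-1.2, -6.4, 7.5]
grip_width: 0.0
```

Slats 4, 5 and 6 are all hard, so the bearer lies under 4–6. Next I'll look for parallels on the left.

```bash
python3 -m jog '[0,0,0,0,0,-0.25,0,0,0,0,0,0,-0.5,0,0,0,0,0,0.2,-0.75,0.5,0,0,0,0.1,0.4,-0.9,1,0,0,0,0.1,0.6,-0.9,1,0,0,0,0.1,0.8,-0.9,1,0,0,0,0.1,1,-0.9,1,0,0,0,0.1,1,-0.9,1,0,0,0,0.1,1,-0.9,1]'
python3 - <<'E'
from h import *
snap("wrist","w12"); snap("side","d12"); snap("scene","s12")
E
```

```text
clock: 15.85
tcp_pos: [0.4389, 0.2105, 0.2287]
orientation: [0.18, -3.133, 0.007]
contact_force: [0.1, -0.4, 0.5]
grip_width: 0.0853
```

View pics/w12.png

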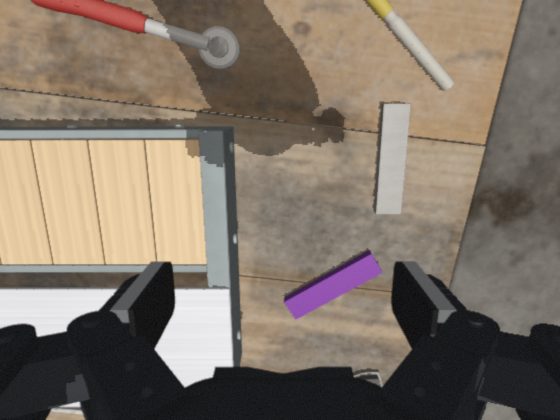

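View pics/s12.png

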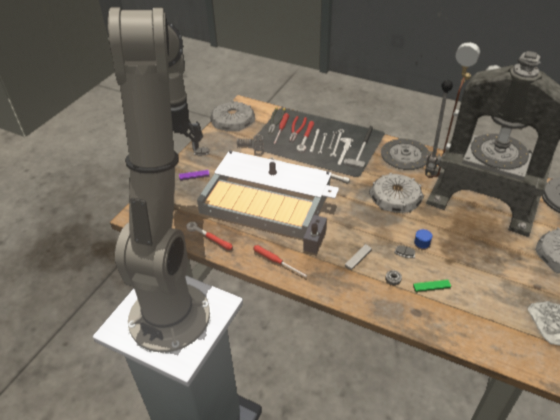

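View pics/d12.png

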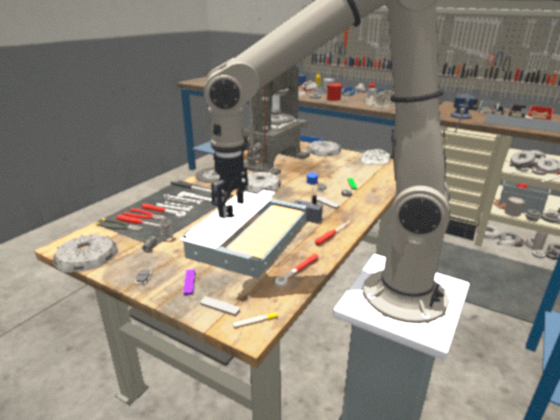

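Two grey steel bars: left at w12 (393,158) and right at scene (358,257). Purple (332,285) and green (432,286) are the look-alikes, and the yellow and white item is a marker. The grey rectangular bars fit the text. I'll take an enlarged crop to confirm the left one.

Run:
```python
from h import *
crop("w12",330,80,450,240,4,"c13")
A=wcam("w12"); D=cam("side")
P=[onz(A,p,.012) for p in [(382,103),(409,103),(402,213),(377,213)]]
for p in P: print(p.round(4))
c=np.mean(P,0); print(c, tri((A,(393,158)),(D,(220,305))))
print(np.linalg.norm(P[0]-P[3]),np.linalg.norm(P[0]-P[1]), np.degrees(np.arctan2(*(P[0]-P[3])[[1,0]])))
print(rel([c[0],c[1],.15]))
```

```text
[0.3579 0.2946 0.012 ]
[0.355 0.32  0.012]
[0.4626 0.3352 0.012 ]
[0.4656 0.3097 0.012 ]
[0.41027524 0.31488903 0.012     ] (array([0.4092919 , 0.31605543, 0.01117963]), [0.0012893213912862974, 0.0012893213912862727])
0.10872769798889409 0.0255636141369506 -172.00222747112213
[0.08748294 0.54988021 0.39078083]
```

View pics/c13.png

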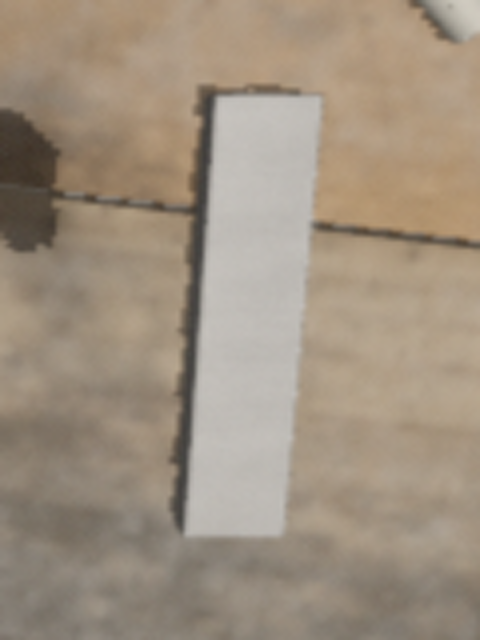

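```bash
python3 -m jog '[0,0,0,0.04,0.2,0,1,0,0,0,0.085,0.4,0.1,1,0,0,0,0.085,0.55,0.25,1,0,0,0,0.085,0.55,0.39,1,0,0,0,0.085,0.55,0.39,1,0,0,0,0.085,0.55,0.39,1]'
python3 - <<'E'
from h import *
snap("wrist","w13")
E
```

```text
clock: 16.6
tcp_pos: [0.4112, 0.3135, 0.1502]
orientation: [0.168, -3.133, 0.01]
contact_force: [0.6, -0.3, 0.6]
grip_width: 0.0853
```

View pics/w13.png

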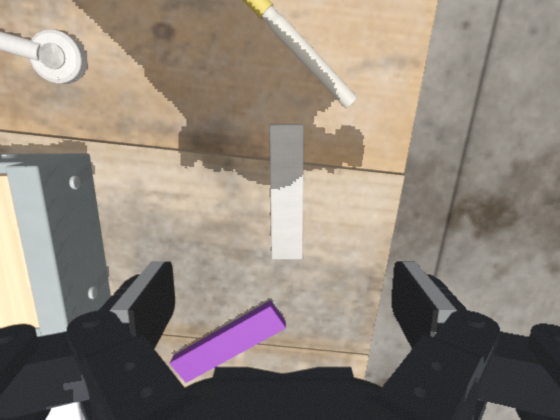

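Run:
```python
from h import *
A=wcam("w13"); B=wcam("w12")
P=[onz(A,p,.012) for p in [(270,125),(303,125),(302,259),(272,259)]]
for p in P: print(p.round(4))
c=np.mean(P,0); print(c); m=(P[0]+P[1]-P[2]-P[3]); print(np.degrees(np.arctan2(m[1],m[0]))%180)
print("purple",onz(A,(285,325),.012),onz(A,(172,362),.012))
for a,b in [((270,125),(383.7,103.7)),((303,125),(410.5,103.7)),((302,259),(400.7,213.7))]: print(tri((A,a),(B,b)))
Rt=R.from_rotvec(r.get_obs()["orientation"])
ex=np.array([.9929,.1184,0]);ey=np.array([-.1184,.9929,0]);W=np.c_[-ex,ey,[0,0,-1]]
print((Rt.inv()*R.from_matrix(W)).as_rotvec()/np.pi)
print(rel([c[0],c[1],.004]))
```

```text
[0.3583 0.2969 0.012 ]
[0.3556 0.3216 0.012 ]
[0.4637 0.3341 0.012 ]
[0.4665 0.3093 0.012 ]
[0.41103979 0.31548137 0.012     ]
6.560195015698781
purple [0.52724411 0.32686938 0.012     ] [0.57642012 0.22952019 0.012     ]
(array([0.35835833, 0.29683892, 0.0101252 ]), [6.231138734555044e-05, 6.231138734547736e-05])
(array([0.35553734, 0.32157609, 0.01201251]), [0.00010233707678157649, 0.00010233707678168114])
(array([0.46354365, 0.33400203, 0.0122068 ]), [0.00010433675179423403, 0.00010433675179424746])
[-0.00156518 -0.00087424 -0.00371805]
[0.00116056 0.01150991 0.73540607]
```

The left bar's top is at 10–12 mm and its centre is (0.411,0.3155), yaw 6.6°. Grasping it.

```bash
python3 -m jog '[-0.0016,-0.001,-0.003,0.001,0.0115,0.2,1,-0.0016,-0.001,-0.003,0.001,0.0115,0.4,1,-0.0016,-0.001,-0.003,0.001,0.0115,0.6,0.6,-0.0016,-0.001,-0.003,0.001,0.0115,0.7,0.6,-0.0016,-0.001,-0.003,0.001,0.0115,0.722,0.6,-0.0016,-0.001,-0.003,0.001,0.0115,0.722,0.6,-0.0016,-0.001,-0.003,0.001,0.0115,0.722,0,-0.0016,-0.001,-0.003,0.001,0.0115,0.722,0,-0.0016,-0.001,-0.003,0.001,0.0115,0.722,0,-0.0016,-0.001,-0.003,0.001,0.0115,0.722,0,-0.0016,-0.001,-0.003,0.001,0.0115,0.722,0]' 50
python3 - <<'E'
from h import *
snap("wrist","w14")
E
```

```text
clock: 17.75
tcp_pos: [0.4124, 0.316, 0.0088]
orientation: [-0.182, 3.133, 0.002]
contact_force: [0.0, -2.2, 8.3]
grip_width: 0.0234
```

View pics/w14.png

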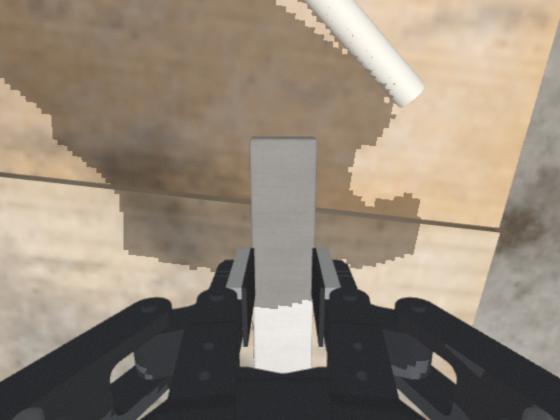

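```bash
python3 -m jog '[0,0,0,0,0,-0.03,0,0,0,0,0,0,-0.08,0,0,0,0,0,0,-0.15,0,0,0,0,0,0,-0.15,0]' 60
python3 - <<'E'
from h import *
snap("wrist","w15")
E
```

```text
clock: 18.2
tcp_pos: [0.4134, 0.317, 0.041]
orientation: [-0.181, 3.13, 0.005]
contact_force: [0.5, -0.2, -4.6]
grip_width: 0.0227
```

View pics/w15.png

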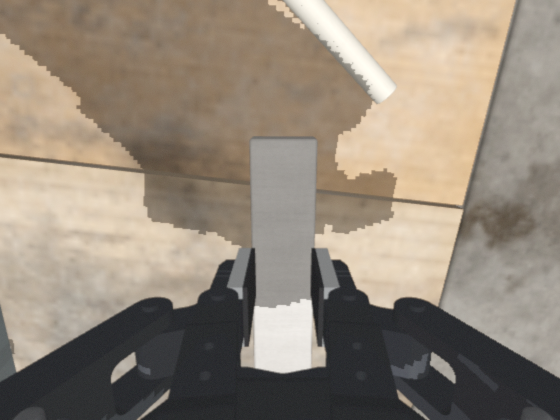

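The bar is lifted (−4.6 N, its weight), with its underside about 9 mm below the TCP. I'll carry it over to slat 5.

Run:
```python
from h import *
Rt=R.from_rotvec(r.get_obs()["orientation"])
ex=np.array([.9929,.1184,0]);ey=np.array([-.1184,.9929,0]);W=np.c_[-ex,ey,[0,0,-1]]
print((Rt.inv()*R.from_matrix(W)).as_rotvec()/np.pi)
print(rel([.4762,.0668,.13]))
```

```text
[ 0.00077127  0.00177017 -0.0009773 ]
[-0.17216928 -1.27566363 -0.45173152]
```

```bash
python3 -m jog '[0,0,0,0,0,-0.2,0,0,0,0,0,0,-0.4,0,0,0,0,0,0,-0.45,0,0,0,0,-0.05,-0.2,-0.45,0,0,0,0,-0.1,-0.4,-0.45,0,0,0,0,-0.14,-0.6,-0.45,0,0,0,0,-0.17,-0.8,-0.45,0,0,0,0,-0.17,-1,-0.45,0,0,0,0,-0.17,-1,-0.45,0,0,0,0,-0.17,-1,-0.45,0]'
python3 - <<'E'
from h import *
Rt=R.from_rotvec(r.get_obs()["orientation"])
ex=np.array([.9929,.1184,0]);ey=np.array([-.1184,.9929,0]);W=np.c_[-ex,ey,[0,0,-1]]
print((Rt.inv()*R.from_matrix(W)).as_rotvec()/np.pi)
print(rel([.4762,.0668,.1]))
E
```

```text
clock: 19.25
tcp_pos: [0.4688, 0.12, 0.1287]
orientation: [-0.177, 3.133, 0.003]
contact_force: [0.5, 0.8, -5.0]
grip_width: 0.0227
[ 0.00059031  0.00117724 -0.00190501]
[-0.00650472 -0.26860958  0.14296535]
```

```bash
python3 -m jog '[0.0006,0.0012,-0.002,-0.003,-0.13,0,0,0.0006,0.0012,-0.002,-0.006,-0.269,0.05,0,0.0006,0.0012,-0.002,-0.006,-0.269,0.143,0,0.0006,0.0012,-0.002,-0.006,-0.269,0.143,0,0.0006,0.0012,-0.002,-0.006,-0.269,0.143,0]'
python3 - <<'E'
from h import *
snap("wrist","w16"); print(rel([.4762,.0668,.06]))
E
```

```text
clock: 19.75
tcp_pos: [0.4756, 0.0684, 0.0998]
orientation: [0.191, -3.135, -0.001]
contact_force: [0.5, 0.7, -5.4]
grip_width: 0.0227
[ 0.00073961 -0.00866363  0.20137749]
```

View pics/w16.png

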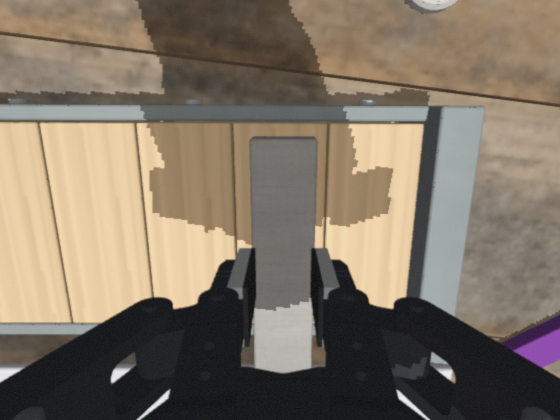

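The bar hangs right over slat 5 (slat edges at columns 235 and 330, bar 250–317). Lowering.

```bash
python3 -m jog '[0,0,0,0.001,-0.008,0.1,0,0,0,0,0.001,-0.008,0.16,0,0,0,0,0.001,-0.008,0.185,0,0,0,0,0.001,-0.008,0.198,0,0,0,0,0.001,-0.008,0.198,0]';python3 -m jog '[0,0,0,0,0,0.005,0,0,0,0,0,0,0.005,0]'
```

```text
clock: 20.3
tcp_pos: [0.4762, 0.0672, 0.0608]
orientation: [-0.191, 3.136, 0.002]
contact_force: [0.1, -0.7, -5.4]
grip_width: 0.0231
clock: 20.5
tcp_pos: [0.4765, 0.0672, 0.0601]
orientation: [-0.191, 3.135, 0.002]
contact_force: [0.3, -0.3, -5.0]
grip_width: 0.0228
```

```bash
python3 -m jog '[0,0,0,0,0,0.006,0,0,0,0,0,0,0.006,0]';python3 -m jog '[0,0,0,0,0,0.006,0,0,0,0,0,0,0.006,0]'
```

```text
clock: 20.7
tcp_pos: [0.4767, 0.0672, 0.0591]
orientation: [-0.191, 3.135, 0.002]
contact_force: [1.3, -0.5, -4.3]
grip_width: 0.0226
clock: 20.9
tcp_pos: [0.4768, 0.0673, 0.0584]
orientation: [-0.191, 3.134, 0.001]
contact_force: [-2.9, -0.7, 3.4]
grip_width: 0.023
```

Contact at .0584. I'll release and rise.

```bash
python3 -m jog '[0,0,0,0,0,0,0.45,0,0,0,0,0,0,0.45,0,0,0,0,0,0,0.45,0,0,0,0,0,0,0.45,0,0,0,0,0,-0.1,0.45,0,0,0,0,0,-0.3,0.45,0,0,0,0,0,-0.5,0.45,0,0,0,0,0,-0.6,1,0,0,0,0,0,-0.6,1]'
python3 - <<'E'
from h import *
snap("wrist","w17")
snap("scene","s17");crop("s17",180,130,380,280,4,"c17")
E
```

```text
clock: 21.8
tcp_pos: [0.4789, 0.0677, 0.1816]
orientation: [-0.19, 3.128, 0.002]
contact_force: [0.5, 0.0, -0.4]
grip_width: 0.0661
```

View pics/w17.png

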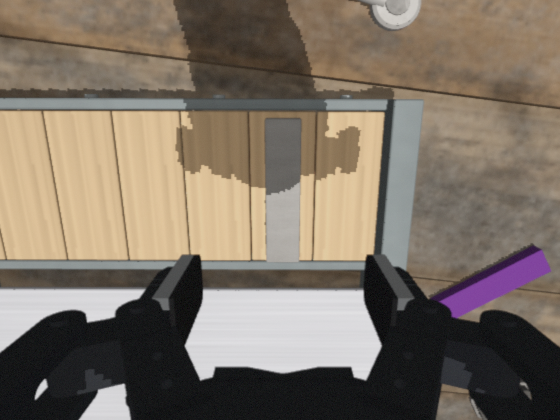

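View pics/s17.png

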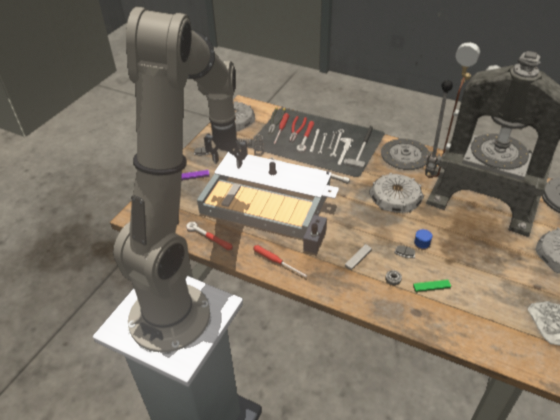

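Bar one lies centred on slat 5, level with the floor edges. The right bar is still at scene (358,257). I'll locate it from w1/w2 and go there.

Run:
```python
from h import *
crop("w8",70,110,150,250,4,"c18")
crop("w2",70,40,150,190,4,"c19")
```

```text
(no output)
```

View pics/c18.png

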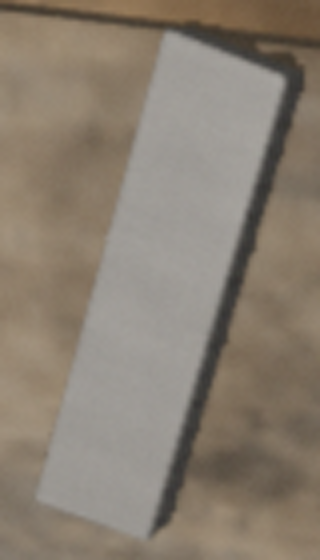

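View pics/c19.png

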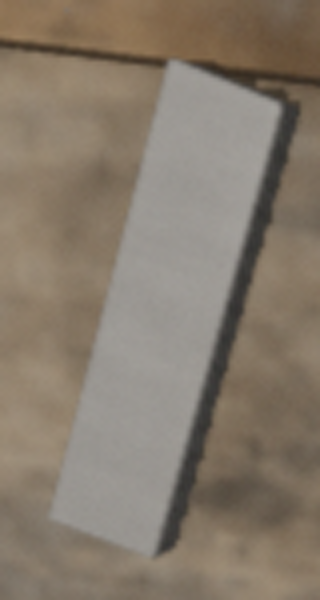

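Run:
```python
from h import *
A=wcam("w8"); B=wcam("w2")
a=[(167,32),(285,75),(152,537),(38,498)]; b=[(170,60),(280,103),(156,556),(50,517)]
P=[]
for u,v in zip(a,b):
    pa=(70+u[0]/4,110+u[1]/4); pb=(70+v[0]/4,40+v[1]/4)
    print(tri((A,pa),(B,pb))[0].round(4)); P+=[onz(A,pa,.012)]
    print(onz(A,pa,.012).round(4),onz(B,pb,.012).round(4))
c=np.mean(P,0);m=P[2]+P[3]-P[0]-P[1];yaw=np.arctan2(m[1],m[0]);print(c,np.degrees(yaw))
Rt=R.from_rotvec(r.get_obs()["orientation"])
ex=np.array([np.cos(yaw),np.sin(yaw),0]);ey=np.array([-ex[1],ex[0],0]);W=np.c_[-ex,ey,[0,0,-1]]
print((Rt.inv()*R.from_matrix(W)).as_rotvec()/np.pi, rel([c[0],c[1],.15]))
```

```text
[ 0.3866 -0.4109  0.0117]
[ 0.3865 -0.4106  0.012 ] [ 0.3866 -0.4108  0.012 ]
[ 0.3925 -0.3877  0.0098]
[ 0.3922 -0.3868  0.012 ] [ 0.3926 -0.387   0.012 ]
[ 0.498  -0.4157  0.0091]
[ 0.4967 -0.4141  0.012 ] [ 0.4973 -0.4146  0.012 ]
[ 0.4912 -0.4401  0.0102]
[ 0.4904 -0.439   0.012 ] [ 0.4908 -0.4393  0.012 ]
[ 0.44145586 -0.41263129  0.012     ] -14.966122530762886
[0.00027228 0.00065614 0.12184232] [ 0.46588586 -2.35940937  0.13995572]
```

```bash
python3 -m jog '[0,0,0,0,-0.25,0,1,0,0,0,0,-0.5,0,1,0,0,0,0,-0.75,0,1,0,0,0,0,-1,0,1,0,0,0,0,-1,0,1]'; python3 -m jog '[0,0,0,0.1,-0.25,0,1,0,0,0,0.2,-0.5,0,1,0,0,0,0.3,-0.75,0,1,0,0,0.06,0.46,-1,0,1,0,0,0.12,0.46,-1,0,1,0,0,0.122,0.46,-1,0,1]'
python3 - <<'E'
from h import *
snap("wrist","w20")
E
```

```text
clock: 22.4
tcp_pos: [0.4996, -0.1395, 0.1764]
orientation: [0.174, -3.136, 0.003]
contact_force: [-1.4, 0.6, -0.4]
grip_width: 0.0853
clock: 23.0
tcp_pos: [0.4263, -0.3528, 0.1749]
orientation: [-0.447, -3.105, 0.005]
contact_force: [0.5, -0.1, -0.3]
grip_width: 0.0852
```

View pics/w20.png

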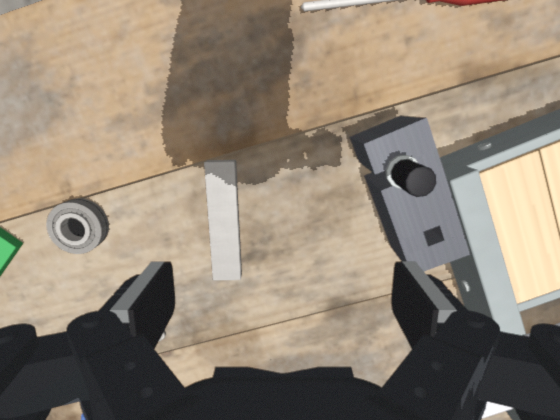

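The bar is at (222,221). I'll refine from corners (205,163), (236,161), (240,279), (213,281).

Run:
```python
from h import *
A=wcam("w20")
P=[onz(A,p,.012) for p in [(205,163),(236,161),(241,279),(213,281)]]
for p in P: print(p.round(4))
c=np.mean(P,0);m=P[2]+P[3]-P[0]-P[1];yaw=np.arctan2(m[1],m[0]);print(c,np.degrees(yaw))
Rt=R.from_rotvec(r.get_obs()["orientation"])
ex=np.array([np.cos(yaw),np.sin(yaw),0]);ey=np.array([-ex[1],ex[0],0]);W=np.c_[-ex,ey,[0,0,-1]]
print((Rt.inv()*R.from_matrix(W)).as_rotvec()/np.pi, rel([c[0],c[1],.1]))
```

```text
[ 0.3868 -0.411   0.012 ]
[ 0.3925 -0.3854  0.012 ]
[ 0.4972 -0.4151  0.012 ]
[ 0.4919 -0.4404  0.012 ]
[ 0.44208849 -0.4129618   0.012     ] -15.763844469786283
[-0.00062076 -0.00116553 -0.00318323] [-0.15782861 -0.28119118  0.37470554]
```

```bash
python3 -m jog '[-0.0006,-0.0012,-0.004,-0.08,-0.14,0,1,-0.0006,-0.0012,-0.004,-0.157,-0.28,0.1,1,-0.0006,-0.0012,-0.004,-0.157,-0.28,0.25,1,-0.0006,-0.0012,-0.004,-0.157,-0.28,0.37,1,-0.0006,-0.0012,-0.004,-0.157,-0.28,0.37,1]'
python3 - <<'E'
from h import *
snap("wrist","w21"); print(rel([.4418,-.4128,.0065]))
E
```

```text
clock: 23.55
tcp_pos: [0.4399, -0.4094, 0.0962]
orientation: [-0.421, -3.106, -0.008]
contact_force: [0.4, 0.5, -0.3]
grip_width: 0.0849
[-0.00847135 -0.01206162  0.45999704]
```

View pics/w21.png

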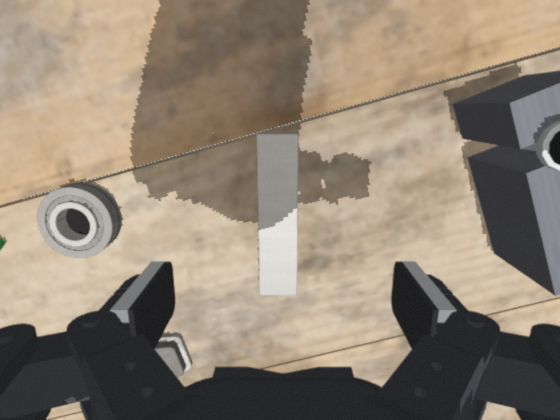

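Run:
```python
from h import *
A=wcam("w21");o=r.get_obs();Rt=R.from_rotvec(o["orientation"]).as_matrix()
for p in [(190,365),(165,335),(258,135),(297,135),(297,295),(260,295)]: print((Rt.T@(onz(A,p,.012)-o["tcp_pos"])).round(4))
```

```text
[-0.1128 -0.0676  0.0858]
[-0.0878 -0.0837  0.0859]
[ 0.0521 -0.0154  0.0867]
[0.0521 0.0085 0.0868]
[-0.0564  0.0097  0.0863]
[-0.0564 -0.0158  0.0862]
```

```bash
python3 -m jog '[0,0.002,0,-0.01,-0.015,0.15,0.6,0,0.002,0,-0.01,-0.015,0.3,0.6,0,0.002,0,-0.01,-0.015,0.4,0.6,0,0.002,0,-0.01,-0.015,0.45,0.6,0,0.002,0,-0.01,-0.015,0.45,0.6,0,0.002,0,-0.01,-0.015,0.45,0,0,0.002,0,-0.01,-0.015,0.45,0,0,0.002,0,-0.01,-0.015,0.45,0,0,0.002,0,-0.01,-0.015,0.45,0,0,0.002,0,-0.01,-0.015,0.45,0]' 60; python3 -m jog '[0,0,0,0,0,-0.03,0,0,0,0,0,0,-0.1,0,0,0,0,0,0,-0.25,0,0,0,0,0,0,-0.5,0,0,0,0,0,0,-0.6,0,0,0,0,0,0,-0.6,0]' 60
python3 - <<'E'
from h import *
snap("wrist","w22")
O=np.array([.487,-.0325,0]);ex=np.array([.9929,.1184,0]);ey=np.array([-.1184,.9929,0]);W=np.c_[-ex,ey,[0,0,-1]]
Rt=R.from_rotvec(r.get_obs()["orientation"])
print((Rt.inv()*R.from_matrix(W)).as_rotvec()/np.pi, rel(O+.05*ey+[0,0,.14]))
E
```

```text
clock: 24.6
tcp_pos: [0.443, -0.414, 0.0105]
orientation: [-0.421, -3.105, -0.005]
contact_force: [-0.0, 1.5, 5.1]
grip_width: 0.0219
clock: 25.2
tcp_pos: [0.446, -0.4163, 0.1353]
orientation: [-0.423, -3.112, 0.002]
contact_force: [0.4, -0.1, -5.5]
grip_width: 0.0215
[ 0.00041431 -0.00165286 -0.12365401] [ 0.40013424  2.13168144 -0.03501456]
```

View pics/w22.png

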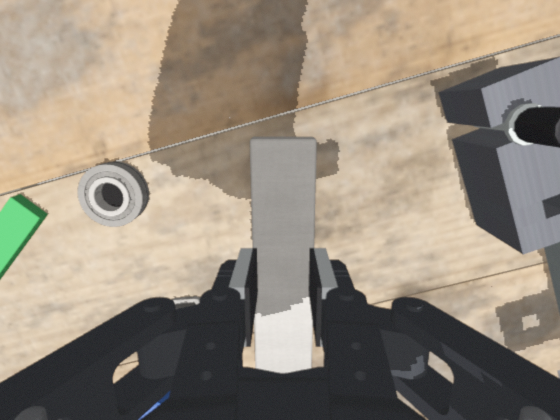

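The second bar is held (−5.5 N). Carrying it to slat 4 with a turn.

```bash
python3 -m jog '[0,0,0,0,0,-0.15,0,0,0,0,0.05,0.22,-0.15,0,0,0,-0.03,0.1,0.45,-0.15,0,0,0,-0.06,0.15,0.7,-0.15,0,0,0,-0.1,0.2,0.9,-0.15,0,0,0,-0.1237,0.2,1,-0.15,0,0,0,-0.1237,0.2,1,-0.15,0,0,0,-0.1237,0.2,1,-0.15,0]'
python3 - <<'E'
from h import *
O=np.array([.487,-.0325,0]);ex=np.array([.9929,.1184,0]);ey=np.array([-.1184,.9929,0]);W=np.c_[-ex,ey,[0,0,-1]]
Rt=R.from_rotvec(r.get_obs()["orientation"])
print((Rt.inv()*R.from_matrix(W)).as_rotvec()/np.pi, rel(O+.05*ey+[0,0,.11]))
E
```

```text
clock: 26.05
tcp_pos: [0.4586, -0.2118, 0.1615]
orientation: [0.186, -3.129, -0.004]
contact_force: [0.4, -0.5, -5.6]
grip_width: 0.0219
[ 9.36657828e-04 -2.23888597e-03 -4.82317227e-05] [-0.24884197  1.12273936  0.25922713]
```

```bash
python3 -m jog '[0,0,0,-0.06,0.22,0,0,0,0,0,-0.12,0.45,0,0,0,0,0,-0.18,0.7,0,0,0,0,0,-0.24,0.9,0,0,0,0,0,-0.25,1,0.05,0,0,0,0,-0.25,1,0.15,0,0,0,0,-0.25,1,0.2,0,0,0,0,-0.25,1,0.2,0]'
python3 - <<'E'
from h import *
O=np.array([.487,-.0325,0]);ex=np.array([.9929,.1184,0]);ey=np.array([-.1184,.9929,0]);W=np.c_[-ex,ey,[0,0,-1]]
Rt=R.from_rotvec(r.get_obs()["orientation"])
print((Rt.inv()*R.from_matrix(W)).as_rotvec()/np.pi, rel(O+.05*ey+[0,0,.085]))
snap("wrist","w23")
E
```

```text
clock: 26.85
tcp_pos: [0.4829, -0.0092, 0.1199]
orientation: [0.181, -3.125, -0.003]
contact_force: [-0.9, -0.7, -5.1]
grip_width: 0.0219
[ 0.00084187 -0.00366454 -0.00103632] [-0.00827851  0.13134664  0.17465439]
```

View pics/w23.png

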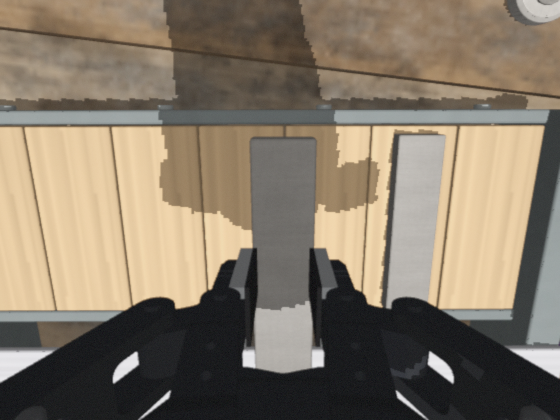

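```bash
python3 -m jog '[0.0008,-0.0036,-0.001,-0.008,0.08,0,0,0.0008,-0.0036,-0.001,-0.008,0.131,0.08,0,0.0008,-0.0036,-0.001,-0.008,0.131,0.17,0,0.0008,-0.0036,-0.001,-0.008,0.131,0.17,0,0.0008,-0.0036,-0.001,-0.008,0.131,0.17,0]'
python3 - <<'E'
from h import *
O=np.array([.487,-.0325,0]);ey=np.array([-.1184,.9929,0])
print(rel(O+.05*ey+[0,0,.062]))
E
```

```text
clock: 27.4
tcp_pos: [0.4824, 0.0163, 0.0875]
orientation: [-0.183, 3.134, -0.0]
contact_force: [0.1, 0.9, -5.6]
grip_width: 0.0217
[0.00607605 0.00511434 0.12769935]
```

```bash
python3 -m jog '[0,0,0,0.006,0.005,0.06,0,0,0,0,0.006,0.005,0.1,0,0,0,0,0.006,0.005,0.125,0,0,0,0,0.006,0.005,0.13,0,0,0,0,0.006,0.005,0.13,0]'; python3 -m jog '[0,0,0,0,0,0.006,0,0,0,0,0,0,0.006,0]'; python3 -m jog '[0,0,0,0,0,0.005,0,0,0,0,0,0,0.005,0]'
```

```text
clock: 27.9
tcp_pos: [0.481, 0.0172, 0.0613]
orientation: [-0.183, 3.135, -0.0]
contact_force: [-0.2, -1.1, -4.6]
grip_width: 0.0215
clock: 28.1
tcp_pos: [0.4813, 0.0173, 0.0603]
orientation: [-0.183, 3.134, -0.0]
contact_force: [-0.3, 0.3, -5.6]
grip_width: 0.0219
clock: 28.3
tcp_pos: [0.4814, 0.0172, 0.06]
orientation: [-0.183, 3.134, -0.001]
contact_force: [-2.5, -0.9, 3.5]
grip_width: 0.0215
```

Contact. I'll release, rise and look again.

```bash
python3 -m jog '[0,0,0,0,0,0,0.45,0,0,0,0,0,0,0.45,0,0,0,0,0,0,0.45,0,0,0,0,0,0,0.45,0,0,0,0,0,-0.1,0.45,0,0,0,0,0,-0.3,0.45,0,0,0,0,0,-0.5,0.45,0,0,0,0,0,-0.8,1,0,0,0,0,0,-0.8,1,0,0,0,0,0,-0.8,1]'
python3 - <<'E'
from h import *
snap("wrist","w24")
snap("scene","s24");snap("side","d24");crop("s24",180,130,380,280,4,"c24")
E
```

```text
clock: 29.3
tcp_pos: [0.4825, 0.0174, 0.222]
orientation: [-0.183, 3.129, -0.001]
contact_force: [0.8, 0.7, 0.4]
grip_width: 0.0796
```

View pics/w24.png

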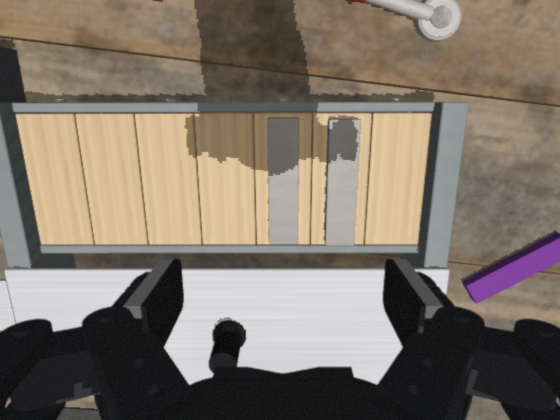

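View pics/c24.png

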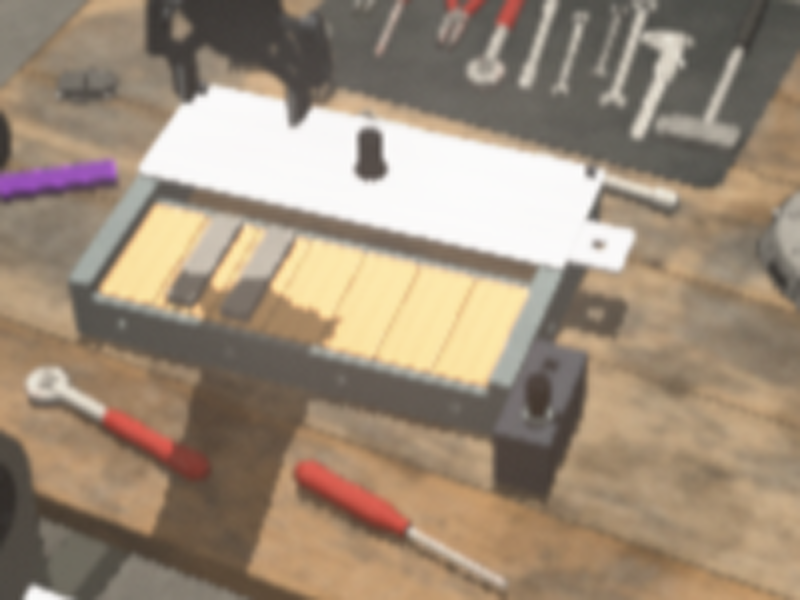

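View pics/d24.png

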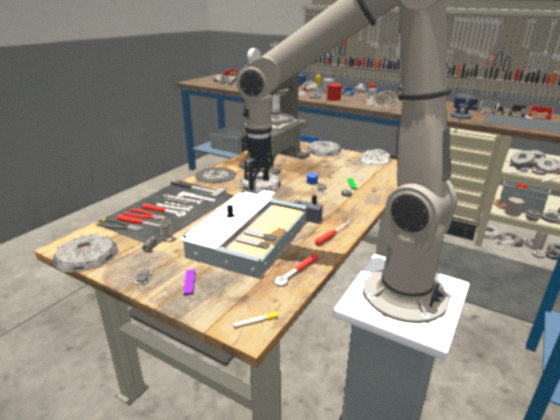

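Both bars lie on slats 4 and 5, the pin is upright in the lug and the cover is back. No third grey bar shows in any view. A numeric check before handing in.

Run:
```python
from h import *
crop("w24",240,100,400,260,4,"c25");crop("w23",360,110,480,330,3,"c26")
A=wcam("w24");B=wcam("w17");O=np.array([.487,-.0325,0]);ex=np.array([.9929,.1184,0]);ey=np.array([-.1184,.9929,0])
for n,q in [("s4",[(268,118),(299,118),(298,245),(268,245)]),("s5",[(330,118),(360,118),(357,245),(327,245)])]:
    P=[onz(A,p,.062)-O for p in q]; c=np.mean(P,0); m=P[2]+P[3]-P[0]-P[1]
    print(n,c@ex,c@ey,np.degrees(np.arctan2(m@ey,m@ex)),np.linalg.norm(m)/2)
for a,b in [((330,118),(265,118)),((360,118),(301,118)),((327,245),(266,262)),((357,245),(299,262))]: print(tri((A,a),(B,b)))
S=cam("scene"); X,e=tri((S,(180+540/4,130+378/4)),(cam("side"),(314.5,200)));print("pin",X,e)
```

```text
s4 -0.0007290852326905057 0.05001298190471727 -0.28545686809605636 0.1097291242877979
s5 -0.0006592458160839702 0.10094896495923197 1.1861967523218058 0.10974778119247362
(array([0.42181965, 0.04800768, 0.06267557]), [0.00037795827136407755, 0.000377958271364049])
(array([0.41904594, 0.07318646, 0.05672316]), [0.00031869610022497387, 0.00031869610022503496])
(array([0.52713569, 0.06064111, 0.06990087]), [9.095082939457896e-05, 9.095082939450785e-05])
(array([0.52197172, 0.08492343, 0.07505398]), [0.00027777660585096497, 0.0002777766058509394])
pin [ 0.43212553 -0.26507698  0.08672861] [0.007284799944174746, 0.007284799944174826]
```

View pics/c25.png

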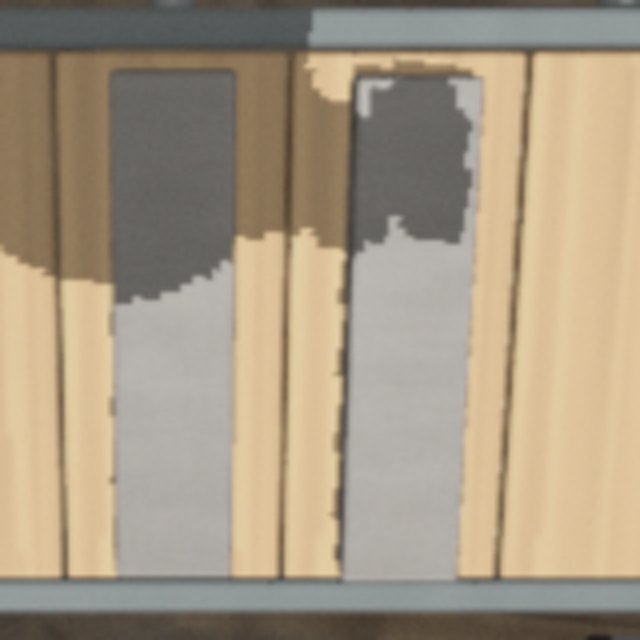

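The bars sit at x≈−0.7 mm, y≈50 and 101 mm, within about 1.2° of the stand's x. Their 109.7 mm apparent length at z=62 mm confirms they are not sagging. The side/scene pin estimate disagreed by 7 mm because the pixel was poor, so I'll recheck the pin from wrist views.

Run:
```python
from h import *
crop("w20",350,110,470,230,5,"c27")
for f,p in (("w20",(421,181)),("w8",(284,214))):
    print(onz(wcam(f),p,.099))
```

```text
[ 0.42675432 -0.26585594  0.099     ]
[ 0.42448725 -0.26629307  0.099     ]
```

View pics/c27.png

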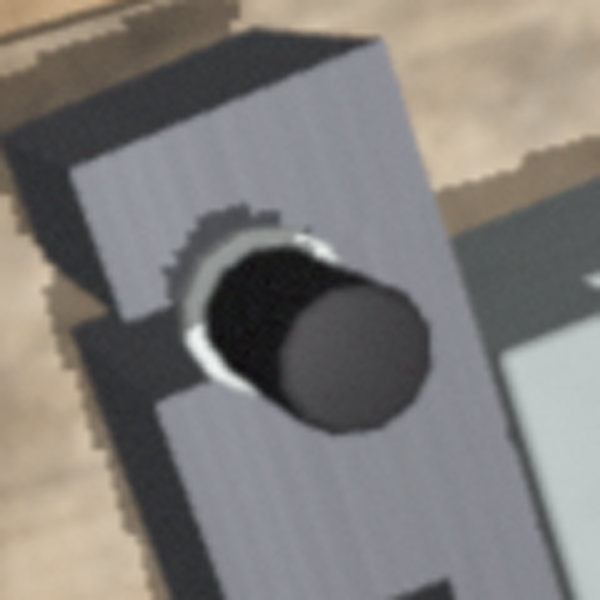

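The pin axis is within about 2–4 mm of the notch point (0.429,-0.266), with its collar flat on the lug. Handing in, with the arm 0.2 m clear.

Run:
```python
from h import *
print(r.hand_in())
```

```text
the job is handed in; nothing more can be done
None
```

The job is handed in, at about 29 s of the 210 s allowed. The system gave no verdict.

**What I did**
- **Pin:** drew it and parked it upright in the side notch with its collar down, while the cover was still shut.
- **Cover:** pushed it back 139.9 mm by the knob.
- **Bearer:** slat 3 was soft (under 1 N at 4 mm). Slats 4, 5 and 6 held firm at 7 to 29 N with no sink, so the bearer is under those three.
- **Parallels:** laid the left bar on slat 5 and the right bar on slat 4. I saw only two in any view. The green and purple look-alikes were left alone.

**Last checks**
- **Bars:** both sit about 0.7 mm from the middle line front to back, at y ≈ 50 and 101 mm, turned less than 1.5° from the slats. Their apparent length of 109.7 mm at z = 62 mm fits unsagged slats.
- **Bar heights:** triangulating the slat 5 bar's height from two near-parallel wrist views scattered from 57 to 75 mm. I relied on the length check and on the contact heights felt when placing the bars.
- **Pin:** wrist views after parking put the axis 2 to 4 mm from the notch point, with the collar flat on the lug. A rough estimate from the scene and side cameras disagreed with itself by 7 mm. I put this down to a poorly read pixel and did not use it.
- **Clearance:** the last scene and side views showed the pin upright and the cover back. The arm was clear of everything.

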